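# Locate a mould piece in the drilling jig and close its gate

## Task

Take the smaller plaster mould piece from the bench, keep it the same side up, and load it in the drilling jig under the drill guide: flat on the jig's board, a long side hard against both steel dowels and an end hard against the wooden end stop. Let go of it while the gate is still open, then swing the gate fully shut in front of it, leaving the piece located. Leave the larger mould piece, the beaker and the red-lidded pot where they stand.

Things in the scene. Friction and masses are not known exactly. Their poses are not given: they have to be found in the camera images.
- mould_piece_mid (a point): centre (half-way up) of the smaller white plaster mould piece: a block 52 mm along its own x, 72 mm along its y, 32 mm high (a small key knob stands 2 mm higher), about 0.15 kg, z up. It lies loose on the bench right of the jig and can be gripped across its 52 mm. Either end may go to the end stop.
- mould_piece: the smaller mould piece itself; origin at the centre of its underside, axes as above
- seat (a point): where the piece's centre (half-way up) lies when it is located, 16 mm above the board; jig axes (x from the jig's open front to the dowels, y to its left, z up). The piece's 52 mm lie along x, its 72 mm along y: far long side on the dowels at x = +26 mm, right-hand end on the stop at y = -36 mm. Front and left end are open; clear board lies in front, x = -60 to -170 mm.
- jig: drilling jig, fixed: plywood board 260 mm (x) by 220 mm (y), 18 mm thick; origin at the centre of its underside, on the bench; x points from its open front (robot side) to the dowels, y to its left. The seat is at x = +45, y = -15, z = +34 mm of it. A catch post for the gate, 12 mm thick, 22 mm high, stands on the board at x = -30, y = -72 mm.
- dowels (a point): midway between the two upright steel dowels at the far side of the nest, half-way up; jig axes. They stand 22 mm to either side along y, 16 mm thick, 30 mm high above the board.
- end_stop (a point): middle of the end stop's face that the piece's end must touch (the face looks to +y), half-way up; jig axes. A fixed wooden block 50 mm long in x, 14 mm thick, 30 mm high.
- guide_edge (a point): middle of the lower front edge of the fixed wooden drill guide plate, 100 mm above the board; jig axes. The plate is 18 mm thick and covers 115 mm in +x from here and 56 mm to either side in y; its posts stand 97 mm behind, 42 mm to either side. It overhangs the front of the located piece by 8 mm, so a tool that pushes the piece home must lean back out from under it.
- gate_knob (a point): centre of the upright round wooden knob near the end of the gate, 18 mm thick, free from 24 to 60 mm above the jig's board (this point is 44 mm above it). It can be pushed, or pinched from above, and turns in the grip as the gate swings.
- gate (a joint): gate angle. Dark wooden bar, 158 x 16 mm, 8 to 24 mm above the board; pivot at x = -45, y = +85 mm of the jig, knob at x = -45 - 110 sin(angle), y = 85 - 110 cos(angle). 0 = fully shut (hard stop), across the front of the nest, its rubber-tipped rod 3 mm clear of a located piece; grows as it opens clockwise from above, to 2.8 (hard stop). Stays where left; 0.5 N at the knob moves it.
- large_piece: larger white plaster mould piece, 68 x 92 x 44 mm, loose on the bench right of the jig; origin at the centre of its underside; not to be moved
- beaker: pale grey plastic beaker, 81 mm wide, 92 mm high, loose, behind the jig on the right; origin at the centre of its underside; not to be moved
- red_lid_pot: pigment pot with a red lid, 55 mm wide, 76 mm high, loose, left of the jig; origin at the centre of its underside; not to be moved
Not all that is in view belongs to the job. What is shaped like the mould_piece but orange is not meant.

How it is judged:
On the way, in this order (a step that is already met when the one before it is completed fails the run):
1. the mould piece lies located against both dowels and the end stop, let go, while the gate is still open (x of mould_piece_mid in the frame of seat between -0.002 and 0.002 m and y of mould_piece_mid in the frame of seat between -0.002 and 0.002 m and z of mould_piece_mid in the frame of seat between -0.003 and 0.003 m and angle between the x axis of mould_piece_mid and the x axis of seat, either way round below 0.04 rad and angle between mould_piece_mid's own z axis and vertical below 0.05 rad and contact force between the fingers and mould_piece below 0.5 N and value of joint gate above 0.5 rad), for 0.3 s.
2. the gate is fully shut (value of joint gate below 0.08 rad), for 0.2 s.
At the end, for the whole second after the job is handed in: The smaller mould piece lies flat and same side up on the jig's board with its centre within 2 mm of the located position towards the dowels and towards the end stop, square to the jig within 0.04 rad, at rest, and the gate is shut within 0.08 rad (x of mould_piece_mid in the frame of seat between -0.002 and 0.002 m and y of mould_piece_mid in the frame of seat between -0.002 and 0.002 m and z of mould_piece_mid in the frame of seat between -0.003 and 0.003 m and angle between the x axis of mould_piece_mid and the x axis of seat, either way round below 0.04 rad and angle between mould_piece_mid's own z axis and vertical below 0.05 rad and value of joint gate below 0.08 rad and linear speed of mould_piece below 0.01 m/s); the robot touches nothing.
It fails at once if the larger mould piece is moved more than 20 mm (distance of large_piece from where it was at the start of the episode above 0.02 m).
It fails at once if the beaker is moved more than 20 mm (distance of beaker from where it was at the start of the episode above 0.02 m).
It fails at once if the red-lidded pot is moved more than 20 mm (distance of red_lid_pot from where it was at the start of the episode above 0.02 m).
It also fails if it takes over 72 s, if anything falls off the work surface, if the arm or the gripper's body presses on something with over 40 N, if the wrist force passes 120 N, or if a joint passes its speed limit or range.

## Robot

A 7-joint arm with a two-finger parallel gripper is mounted at the origin on a cart in front of the work surface, level with it; the furniture and walls round the work are solid. World frame = base frame: x ahead of the robot, y to its left, z up, the work surface at z = 0. Lengths are in m, angles in rad, forces in N, time in s.
With the tool pointing down it reaches from about 0.35 to 0.9 m from the base axis. Payload 8.1 kg.
Tool frame: the origin (TCP) lies at the very end of the fingers, on their centre line; the grasp point (between the pads) lies 19 mm behind it; z points along the fingers, y is the direction in which the jaws open and shut (so a half turn about z gives the same grasp; the last joint's range is limited). The gripper opens to 85 mm and grips with 20 to 120 N. Pads are 22 mm wide; open, the fingers measure 114 mm over their backs; the gripper's body (76 mm by 85 mm) begins 54 mm behind the grasp point. The pads swing forward as they close: fully open they stand 13 mm farther back than shut.
Start: joints at [1.186, 0.434, 0.025, 1.573, -0.012, 1.134, -0.075], TCP at [0.174, -0.6, 0.231] pointing down, gripper open.
Joint ranges: [-2.62, 2.62], [-0.44, 2.09], [-1.27, 1.32], [0.08, 2.57], [-1.32, 4.46], [0.12, 2], [-2.74, 2.74]. Speed limits (rad/s): [2.22, 2.22, 3.01, 3.01, 3.14, 3.14, 3.14].

## Interface

Orientations are given as a 3x3 rotation matrix whose columns are the frame's x, y, z axes.
In Python, from rig import telemetry, capture, robot gives the robot as it stands. The module is installed in compiled form; this text tells all that it offers.
- The arm moves only by the tool drive_tool, never from a script. Its argument "deltas" is a list of rows, each a list of 3 entries, a list of its own where there are three numbers: the shift along the tool's x, y, z in cm, then the turn, a rotation vector about the tool's x, y, z in degrees, then the opening in per cent of the stroke, from 0 (shut) to 100 (fully open). In form: [[[tx, ty, tz], [wx, wy, wz], hand], ...]. A call has 1 to 20 rows; each row is the pose to reach, as a shift and turn from the pose measured when the call began, along the tool's axes at that moment; what a row does not reach only later rows make up. A row lasts 1/8 s, in which the tool goes at most 62.5 mm and 10.7 degrees, less where a joint would pass 70% of its speed; a pose out of reach is approached as far as the arm can. A call with a gripper value outside its range is refused whole. The fingers move at their own pace and stop on an object; the grip force is fixed at half the most. Time passes only in rows, so rows that repeat a pose let the fingers close. It gives the time, the measured TCP pose, the force and the opening at its end, in the units of the state.
- telemetry.sense(): the state, without advancing time (a new reading comes with each control period).
- capture(name): name is "scene" or "top"; returns a dict with "img" (384x512x3 uint8, blue, green, red), "fx", "fy", "cx", "cy" (pixels), "distortion" ([k1, k2, p1, p2, k3] as OpenCV has them; the pictures are not rectified), "world_from_camera" (4x4, takes a point from camera to world coordinates). Camera axes: x right, y down, z forward; pixel columns grow to the right and rows downward; lengths in m; the calibration is good to about 2 mm. A picture is of the moment at which its call begins. There is no depth.
- robot.close_job(): hands the job in, once; it reports no verdict.
The state is a dict: "time_s": time; "q": joint angles; "joint_velocities": joint speeds; "joint_efforts": joint torques, N m; "tool_pos": TCP position; "tcp_rot": TCP orientation; "contact_force": force on the tool from outside, world axes, zero at the start; "wrist_torque": the same for the moment, N m; "opening": opening from 0.0 (shut) to 1.0 (fully open).
Only numpy, scipy, OpenCV 4.12 (cv2) and the standard library are available. Lean on these libraries where they do the work, as an engineer would, in place of code of your own. Each camera call takes 0.05 s, during which the arm holds its last target.

## Working session

There is one attempt and no reset: what is moved stays moved. The work goes in short steps, Python scripts to look and compute and a tool call to move; the robot and the scene stay as the last step left them, time stands still between calls to the robot, and variables do not carry over. Pictures are saved under pics/ and viewed, and the job is handed in when it is done.

Besides the shell and the picture viewer there is one more tool, called after "Emit:" by a JSON object that holds its "api" and its "payload", one argument or row to a line. drive_tool: Moves the arm, as the interface text tells. Its arguments: {"type":"object","properties":{"deltas":{"type":"array","items":{"type":"array"}}},"required":["deltas"]}

```bash
mkdir -p pics; ls; python3 - <<'E'
from rig import telemetry, capture, robot
import cv2,numpy as np
np.set_printoptions(precision=4,suppress=True)
s=telemetry.sense()
for k,v in s.items(): print(k,np.array(v))
for n in ("scene","top"):
    c=capture(n); cv2.imwrite(f"pics/{n}0.png",c["img"]); np.savez(f"{n}0.npz",**c)
    print(n,c["fx"],c["fy"],c["cx"],c["cy"],c["distortion"]);print(c["world_from_camera"])
E
```

```text
pics
time_s 0.0
q [ 1.1864  0.4352  0.025   1.5741 -0.0116  1.134  -0.0751]
joint_velocities [ 0.0007 -0.0008 -0.001  -0.0007  0.0003  0.0004  0.0011]
joint_efforts [ -0.0005 -67.0461   1.0249 -31.6216   0.0156   0.0126   0.    ]
tool_pos [ 0.1736 -0.5999  0.2305]
tcp_rot [[ 0.9606  0.278  -0.0006]
 [ 0.278  -0.9606  0.0015]
 [-0.0002 -0.0016 -1.    ]]
contact_force [-0.5287  0.5408 -0.1241]
wrist_torque [ 0.0013 -0.029  -0.0232]
opening 0.996636684055918
scene 378.5484664580121 378.5484664580121 256.37103729319847 196.82025112759013 [-0.0213  0.      0.      0.      0.    ]
[[-0.741  -0.4063  0.5346  0.0483]
 [-0.6714  0.4639 -0.578   0.5223]
 [-0.0132 -0.7872 -0.6165  0.7299]
 [ 0.      0.      0.      1.    ]]
top 433.601589375248 433.601589375248 259.4634994637951 190.78838203247173 [-0.1267  0.      0.      0.      0.    ]
[[-0.0073 -0.9863  0.1646  0.3533]
 [-0.9999  0.0059 -0.0091 -0.0798]
 [ 0.008  -0.1647 -0.9863  1.3657]
 [ 0.      0.      0.      1.    ]]
```

View pics/scene0.png

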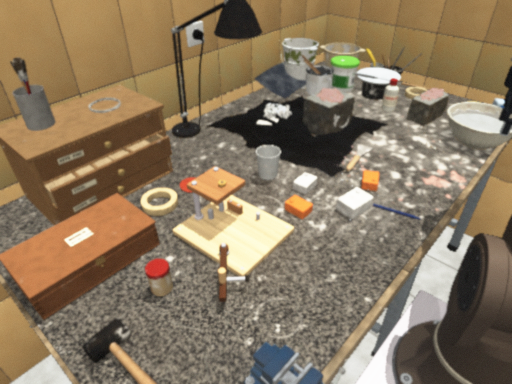

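View pics/top0.png

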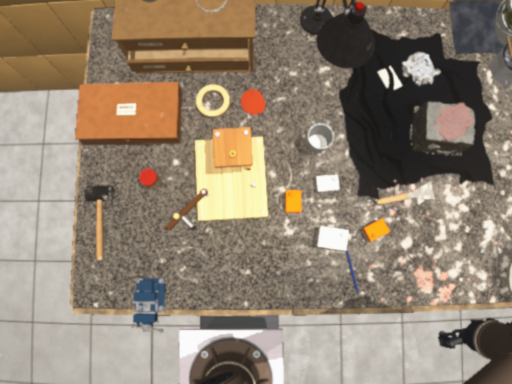

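```bash
python3 - <<'E'
import cv2
a=cv2.imread("pics/top0.png")[110:260,140:400]; cv2.imwrite("pics/topz.png",cv2.resize(a,None,fx=3,fy=3,interpolation=cv2.INTER_CUBIC))
a=cv2.imread("pics/scene0.png")[130:310,130:390]; cv2.imwrite("pics/scenez.png",cv2.resize(a,None,fx=3,fy=3,interpolation=cv2.INTER_CUBIC))
E
```

```text
(no output)
```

View pics/topz.png

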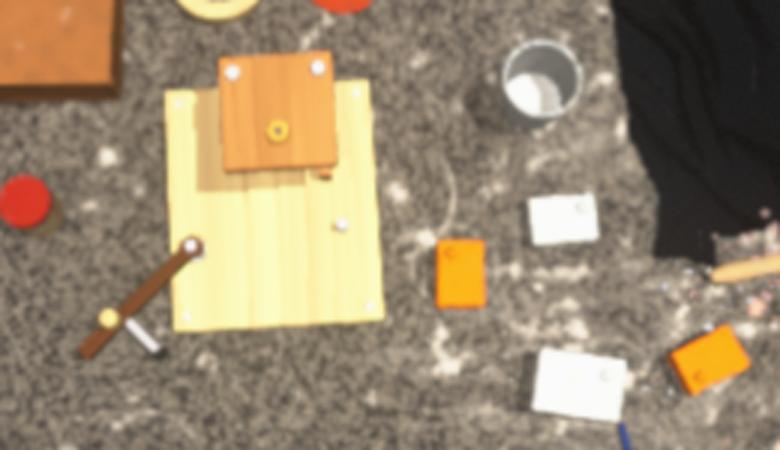

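View pics/scenez.png

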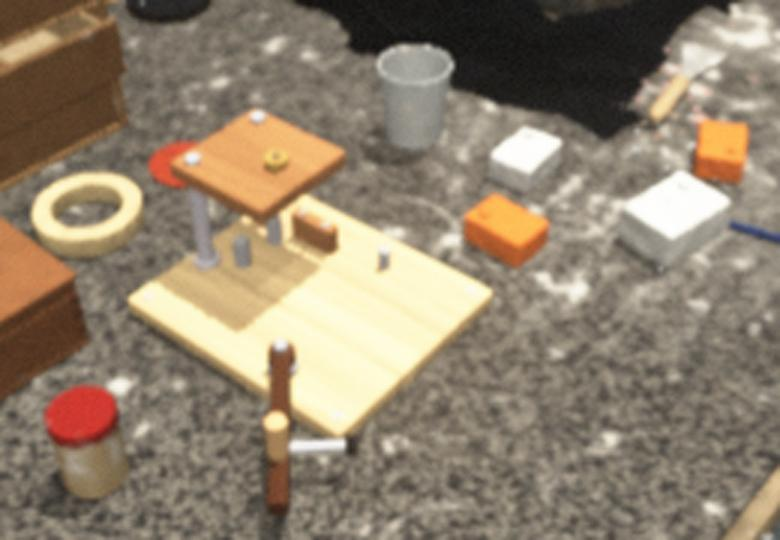

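```bash
cat > h.py <<'E'
import cv2,numpy as np
from rig import telemetry,capture,robot
np.set_printoptions(precision=4,suppress=True)
def K(c): return np.array([[c["fx"],0,c["cx"]],[0,c["fy"],c["cy"]],[0,0,1]],float)
def onplane(c,px,z):
    px=np.asarray(px,float).reshape(-1,1,2)
    n=cv2.undistortPoints(px,K(c),np.array(c["distortion"],float)).reshape(-1,2)
    T=np.array(c["world_from_camera"]); d=np.c_[n,np.ones(len(n))]@T[:3,:3].T; o=T[:3,3]
    return o+d*((z-o[2])/d[:,2])[:,None]
def proj(c,P):
    T=np.linalg.inv(np.array(c["world_from_camera"]))
    return cv2.projectPoints(np.asarray(P,float).reshape(-1,3),cv2.Rodrigues(T[:3,:3])[0],T[:3,3],K(c),np.array(c["distortion"],float))[0].reshape(-1,2)
def tri(cs,pxs):
    A=np.zeros((3,3));b=np.zeros(3)
    for c,p in zip(cs,pxs):
        a=onplane(c,[p],0.0)[0]; o=np.array(c["world_from_camera"])[:3,3]; d=(a-o)/np.linalg.norm(a-o)
        M=np.eye(3)-np.outer(d,d); A+=M;b+=M@o
    return np.linalg.solve(A,b)
def rect(mask,c,z):
    cn=max(cv2.findContours(mask,cv2.RETR_EXTERNAL,cv2.CHAIN_APPROX_NONE)[0],key=cv2.contourArea)
    P=onplane(c,cn.reshape(-1,2),z)[:,:2]
    r=cv2.minAreaRect((P*1000).astype(np.float32)); return r,P
E
python3 - <<'E'
from h import *
C={n:dict(np.load(n+"0.npz")) for n in("scene","top")}
c=C["top"];im=c["img"]
hsv=cv2.cvtColor(im,cv2.COLOR_BGR2HSV)
m=((hsv[...,2]>200)&(hsv[...,1]<50)).astype(np.uint8)*255
sub=np.zeros_like(m);
for name,(x0,y0,x1,y1),z in (("small",(308,165,350,200),.032),("large",(308,218,362,260),.044)):
    s=np.zeros_like(m); s[y0:y1,x0:x1]=m[y0:y1,x0:x1]
    r,P=rect(s,c,z); print(name,r,cv2.boxPoints(r))
m=((hsv[...,0]>20)&(hsv[...,0]<35)&(hsv[...,1]>60)&(hsv[...,2]>100)).astype(np.uint8)*255
s=np.zeros_like(m); s[130:225,190:275]=m[130:225,190:275]
r,P=rect(s,c,.018); print("board",r,cv2.boxPoints(r))
cv2.imwrite("pics/m.png",s)
print(hsv[175,200],hsv[185,330],hsv[239,333])
E
```

```text
small ((600.8043823242188, -306.25067138671875), (50.52721405029297, 69.53997039794922), 4.580237865447998) [[ 572.8449 -273.6092]
 [ 578.398  -342.927 ]
 [ 628.7639 -338.8922]
 [ 623.2108 -269.5743]]
large ((430.6869812011719, -320.7121276855469), (99.71044158935547, 74.5504379272461), 80.3337173461914) [[ 385.5698 -363.6007]
 [ 459.0618 -376.1184]
 [ 475.8041 -277.8236]
 [ 402.3121 -265.3059]]
board ((621.7277221679688, -0.530731201171875), (266.0027160644531, 223.401123046875), 3.3866403102874756) [[ 482.36    103.1179]
 [ 495.5572 -119.8931]
 [ 761.0954 -104.1794]
 [ 747.8983  118.8316]]
[ 29  67 251] [  0   0 251] [  0   0 251]
```

View pics/m.png

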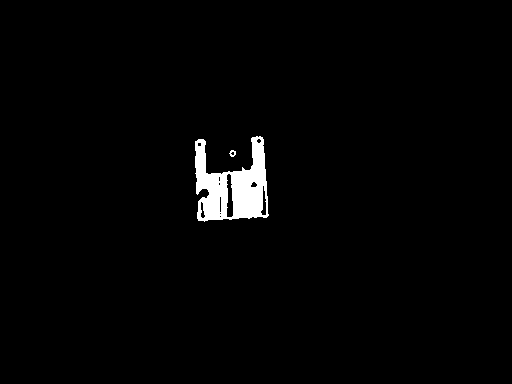

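```bash
python3 - <<'E'
from h import *
C={n:dict(np.load(n+"0.npz")) for n in("scene","top")}
t=lambda p:(np.array(p)+.5)/3-.5+[140,110]
s=lambda p:(np.array(p)+.5)/3-.5+[130,130]
print("top corners BL BR FR FL",onplane(C["top"],t([(165,91),(369,80),(384,317),(175,329)]),.018))
print("scene FL?,BL?,FR?",onplane(C["scene"],s([(338,433),(131,300),(492,295)]),.018))
print("knob top",tri([C["top"],C["scene"]],[t((109,318)),s((275,416))]), "at z .078",onplane(C["top"],[t((109,318))],.078),onplane(C["scene"],[s((275,416))],.078))
print("pivot",tri([C["top"],C["scene"]],[t((190,246)),s((281,346))]))
print("post top z.04",onplane(C["top"],[t((341,224))],.04),onplane(C["scene"],[s((384,250))],.04))
print("small far corners scene z.032: ",onplane(C["scene"],s([(490,155),(528,175),(562,150),(526,128)]),.032))
yaw=np.radians(3.39)
def J(o,yaw,p): 
    c,s_=np.cos(yaw),np.sin(yaw); p=np.array(p,float); return np.c_[o[0]+c*p[:,0]-s_*p[:,1],o[1]+s_*p[:,0]+c*p[:,1],p[:,2]]
o=(.624,0)
P=J(o,yaw,[(-130,110,18),(130,110,18),(130,-110,18),(-130,-110,18),(-30,-72,40),(79,7,48),(79,-37,48),(79,7,18),(79,-37,18),(-45,85,42),(27,-71,118),(27,41,118),(45,-51,48),(20,-51,48),(70,-51,48)])if 0 else J(o,yaw,np.array([(-130,110,18),(130,110,18),(130,-110,18),(-130,-110,18),(-30,-72,40),(79,7,48),(79,-37,48),(79,7,18),(79,-37,18),(-45,85,42),(27,-71,118),(27,41,118),(45,-51,48),(20,-51,48),(70,-51,48)])/1000)
im=C["scene"]["img"][130:310,130:390]; im=cv2.resize(im,None,fx=3,fy=3)
for i,p in enumerate((proj(C["scene"],P)-[130,130]+.5)*3-.5): cv2.drawMarker(im,tuple(int(v) for v in p),(255,0,255),0,8); cv2.putText(im,str(i),(int(p[0])+4,int(p[1])),0,.4,(255,0,0))
cv2.imwrite("pics/ov.png",im)
im=C["top"]["img"][110:260,140:400]; im=cv2.resize(im,None,fx=3,fy=3)
for i,p in enumerate((proj(C["top"],P)-[140,110]+.5)*3-.5): cv2.drawMarker(im,tuple(int(v) for v in p),(255,0,255),0,8); cv2.putText(im,str(i),(int(p[0])+4,int(p[1])),0,.4,(255,0,0))
cv2.imwrite("pics/ov2.png",im)
E
```

```text
top corners BL BR FR FL [[ 0.7455  0.1155  0.018 ]
 [ 0.7562 -0.1039  0.018 ]
 [ 0.5003 -0.1173  0.018 ]
 [ 0.4889  0.1004  0.018 ]]
scene FL?,BL?,FR? [[ 0.4875  0.1021  0.018 ]
 [ 0.7393  0.1149  0.018 ]
 [ 0.4947 -0.1096  0.018 ]]
knob top [0.4944 0.1586 0.0813] at z .078 [[0.4942 0.1587 0.078 ]] [[0.4973 0.1571 0.078 ]]
pivot [0.5717 0.0824 0.0459]
post top z.04 [[ 0.5949 -0.0731  0.04  ]] [[ 0.5944 -0.0724  0.04  ]]
small far corners scene z.032:  [[ 0.6197 -0.2666  0.032 ]
 [ 0.5689 -0.2645  0.032 ]
 [ 0.5682 -0.3237  0.032 ]
 [ 0.6212 -0.3319  0.032 ]]
```

View pics/ov.png

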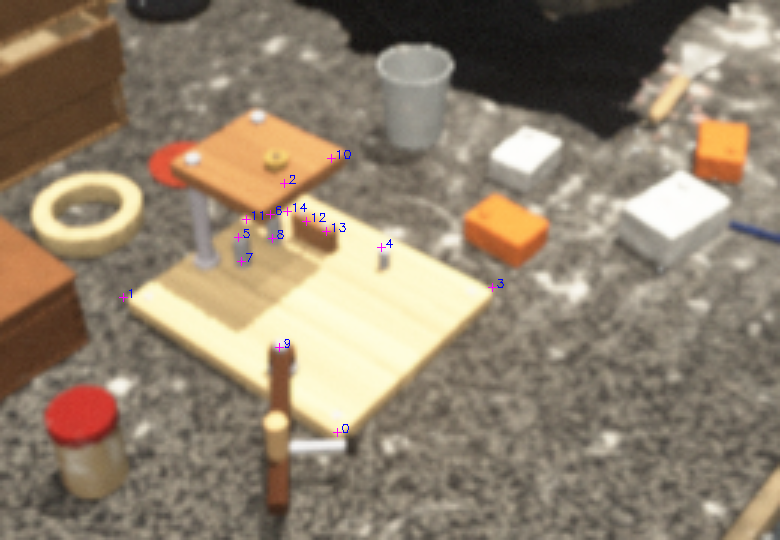

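View pics/ov2.png

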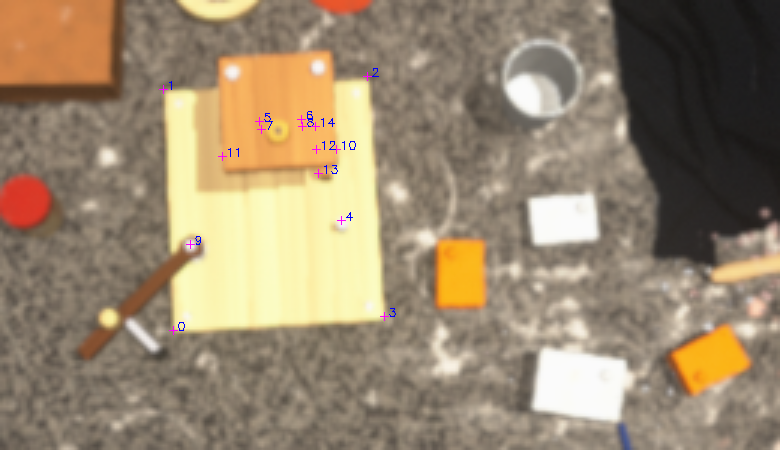

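```bash
cat >> h.py <<'E'
from scipy.spatial.transform import Rotation as Rn
O=np.array([.621,0.,0.]); YAW=np.radians(3.0)
RJ=Rn.from_euler('z',YAW).as_matrix()
def J(p): return O+RJ@(np.array(p,float)/1000)   # jig mm -> world
def tool(yaw_y,lean=0):
    "tool pointing down, tool y at world angle yaw_y; lean in deg toward +jig x (fingers point forward)"
    y=np.array([np.cos(yaw_y),np.sin(yaw_y),0]); z=np.array([0,0,-1.]); R=np.c_[np.cross(y,z),y,z]
    ax=RJ@np.array([0,-1.,0])  # rotates -z toward +x for positive angle
    return Rn.from_rotvec(ax*np.radians(lean)).as_matrix()@R
def go(p,R=None):
    s=telemetry.sense(); R0=np.array(s["tcp_rot"]); p0=np.array(s["tool_pos"])
    if R is None: R=R0
    print("d_cm",R0.T@(np.array(p)-p0)*100,"rot_deg",np.degrees(Rn.from_matrix(R0.T@R).as_rotvec()))
def st():
    s=telemetry.sense(); print("t",s["time_s"],"p",np.array(s["tool_pos"]),"jig",RJ.T@(np.array(s["tool_pos"])-O)*1000,"F",np.array(s["contact_force"]),"op",s["opening"],"q",np.array(s["q"])); print(np.array(s["tcp_rot"]))
def cap(tag):
    C={}
    for n in("scene","top"):
        c=capture(n);C[n]=c;np.savez(n+tag+".npz",**c)
    return C
def zoom(c,box,f,fn,marks=()):
    x0,y0,x1,y1=box; im=cv2.resize(c["img"][y0:y1,x0:x1],None,fx=f,fy=f,interpolation=cv2.INTER_CUBIC)
    if len(marks):
        for i,p in enumerate((proj(c,marks)-[x0,y0]+.5)*f-.5): cv2.drawMarker(im,tuple(int(round(v)) for v in p),(255,0,255),0,8)
    cv2.imwrite(fn,im)
E
python3 - <<'E'
from h import *
C={n:dict(np.load(n+"0.npz")) for n in("scene","top")}
R=Rn.from_euler('z',4.6,degrees=True).as_matrix()
o=np.array([.600,-.306,0])
P=[o+R@np.array([a*.026,b*.036,z]) for z in(.032,0) for a in(-1,1) for b in(-1,1)]
zoom(C["scene"],(280,160,330,210),8,"pics/a.png",P)
zoom(C["top"],(305,160,355,210),8,"pics/b.png",P)
cv2.imwrite("pics/ab.png",np.hstack([cv2.imread("pics/a.png"),cv2.imread("pics/b.png")]))
go([.600,-.306,.12],tool(np.radians(4.6)))
E
```

```text
d_cm [ 49.1312 -16.365   11.0777] rot_deg [ -0.0733  -0.0499 -78.4595]
```

View pics/ab.png

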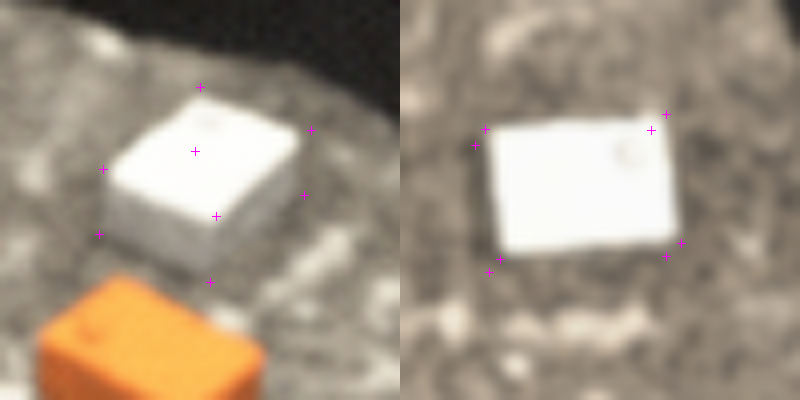

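Emit:
{"api": "drive_tool", "payload": {
  "deltas": [
    [[49.0, -16.6, 9.0], [0, 0, -77.6], 100],
    [[49.0, -16.6, 9.0], [0, 0, -77.6], 100],
    [[49.0, -16.6, 9.0], [0, 0, -77.6], 100],
    [[49.0, -16.6, 9.0], [0, 0, -77.6], 100],
    [[49.0, -16.6, 9.0], [0, 0, -77.6], 100],
    [[49.0, -16.6, 9.0], [0, 0, -77.6], 100],
    [[49.0, -16.6, 9.0], [0, 0, -77.6], 100],
    [[49.0, -16.6, 9.0], [0, 0, -77.6], 100],
    [[49.0, -16.6, 9.0], [0, 0, -77.6], 100],
    [[49.0, -16.6, 9.0], [0, 0, -77.6], 100],
    [[49.0, -16.6, 9.0], [0, 0, -77.6], 100],
    [[49.0, -16.6, 9.0], [0, 0, -77.6], 100],
    [[49.0, -16.6, 9.0], [0, 0, -77.6], 100],
    [[49.0, -16.6, 9.0], [0, 0, -77.6], 100]
  ]
}}

```text
time_s: 1.85
tool_pos: [0.5978, -0.3047, 0.141]
tcp_rot: [[-0.064, 0.998, -0.0], [0.998, 0.064, 0.001], [0.001, -0.0, -1.0]]
contact_force: [-0.1, -0.5, 0.8]
opening: 0.997
```

```bash
python3 - <<'E'
from h import *
st(); go([.598,-.304,.007],tool(np.radians(3.7)))
C=cap("1"); zoom(C["top"],(250,120,400,260),4,"pics/c1.png")
zoom(C["scene"],(250,100,400,220),5,"pics/d1.png")
E
```

```text
t 1.85 p [ 0.5978 -0.3047  0.141 ] jig [ -39.1637 -303.0779  141.0028] F [-0.062  -0.5029  0.8289] op 0.9968883511211302 q [ 0.6177  0.6166 -0.3582  1.5291  0.2363  1.0397  0.2642]
[[-0.0644  0.9979 -0.0004]
 [ 0.9979  0.0644  0.001 ]
 [ 0.0011 -0.0003 -1.    ]]
d_cm [ 0.0553  0.0336 13.4003] rot_deg [-0.018  -0.0606 -0.0076]
```

View pics/d1.png

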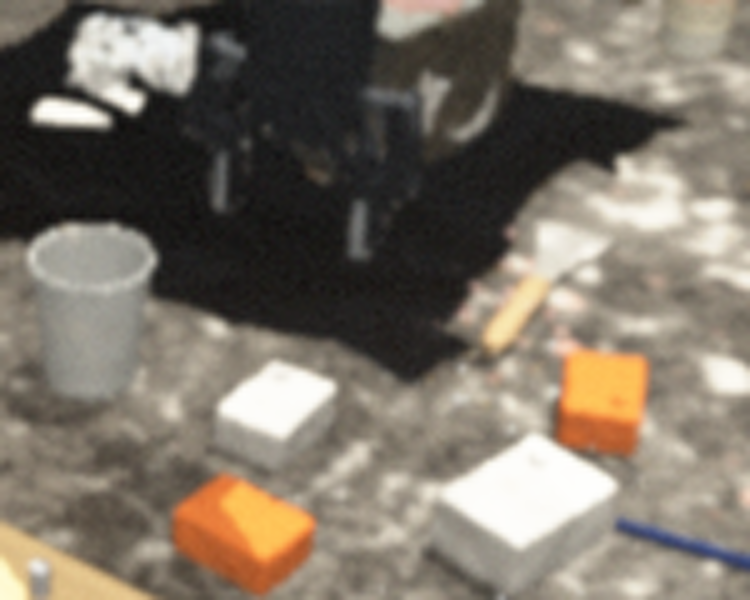

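```bash
python3 - <<'E'
from h import *
C={n:dict(np.load(n+"1.npz")) for n in("scene","top")}
print(onplane(C["scene"],[(293.6,142),(321.4,151.6),(307.5,146.8)],.154))
E
```

```text
[[ 0.6434 -0.2909  0.154 ]
 [ 0.5485 -0.2997  0.154 ]
 [ 0.595  -0.2954  0.154 ]]
```

Emit:
{"api": "drive_tool", "payload": {
  "deltas": [
    [[0, 0, 6], [0, 0, 0], 100],
    [[0, 0, 10], [0, 0, 0], 100],
    [[0, 0, 12], [0, 0, 0], 100],
    [[0, 0, 13.3], [0, 0, 0], 100],
    [[0, 0, 13.3], [0, 0, 0], 100],
    [[0, 0, 13.3], [0, 0, 0], 100]
  ]
}}

```text
time_s: 2.7
tool_pos: [0.5989, -0.3045, 0.0094]
tcp_rot: [[-0.065, 0.998, 0.002], [0.998, 0.065, 0.0], [0.0, 0.002, -1.0]]
contact_force: [-0.3, 0.4, -0.5]
opening: 0.998
```

```bash
python3 - <<'E'
from h import *
st()
C=cap("2"); 
zoom(C["scene"],(250,130,350,220),7,"pics/d2.png")
E
```

```text
t 2.7 p [ 0.5989 -0.3045  0.0094] jig [ -37.9626 -302.9737    9.368 ] F [-0.277   0.4062 -0.4655] op 0.9977363735205664 q [ 0.5914  0.762  -0.317   1.6244  0.3026  0.8024  0.2099]
[[-0.0648  0.9979  0.0017]
 [ 0.9979  0.0648  0.0004]
 [ 0.0003  0.0017 -1.    ]]
```

View pics/d2.png

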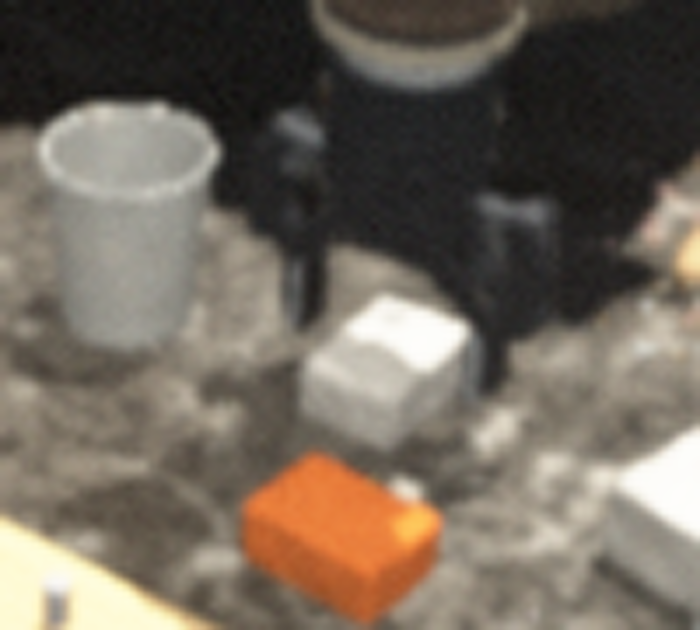

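Emit:
{"api": "drive_tool", "payload": {
  "deltas": [
    [[0, 0, 0.1], [0, 0, 0], 30],
    [[0, 0, 0.1], [0, 0, 0], 30],
    [[0, 0, 0.1], [0, 0, 0], 30],
    [[0, 0, 0.1], [0, 0, 0], 30],
    [[0, 0, 0.1], [0, 0, 0], 30],
    [[0, 0, 0.1], [0, 0, 0], 30],
    [[0, 0, 0.1], [0, 0, 0], 30],
    [[0, 0, 0.1], [0, 0, 0], 30]
  ]
}}

```text
time_s: 3.8
tool_pos: [0.5995, -0.3047, 0.0092]
tcp_rot: [[-0.065, 0.998, 0.003], [0.998, 0.065, -0.0], [-0.0, 0.003, -1.0]]
contact_force: [-0.5, 0.1, 6.2]
opening: 0.591
```

```bash
python3 - <<'E'
from h import *
st()
C=cap("3"); 
zoom(C["scene"],(250,130,350,220),7,"pics/d3.png")
E
```

```text
t 3.8 p [ 0.5995 -0.3047  0.0092] jig [ -37.4572 -303.1874    9.2132] F [-0.5297  0.0927  6.1876] op 0.5912162011963876 q [ 0.5911  0.7622 -0.3167  1.6244  0.3031  0.8008  0.2095]
[[-0.0648  0.9979  0.003 ]
 [ 0.9979  0.0648 -0.0003]
 [-0.0005  0.0029 -1.    ]]
```

View pics/d3.png

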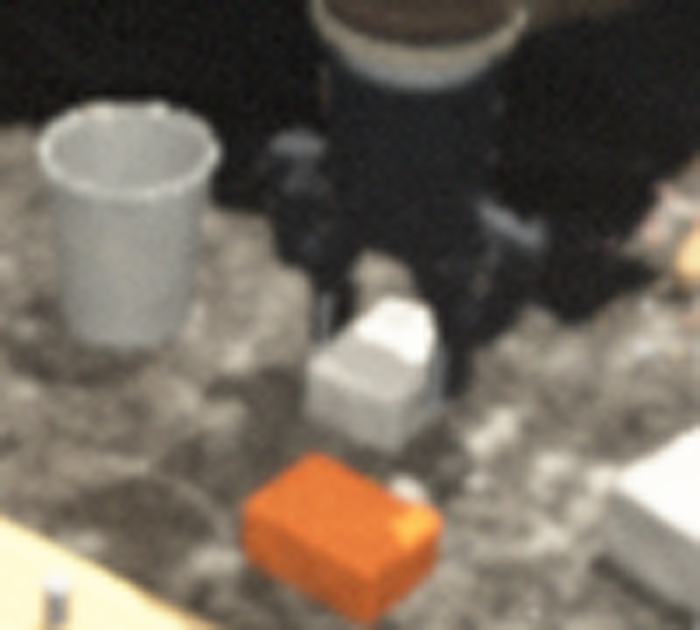

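Emit:
{"api": "drive_tool", "payload": {
  "deltas": [
    [[0, 0, -4], [0, 0, 0], 30],
    [[0, 0, -10], [0, 0, 0], 30],
    [[0, 0, -10], [0, 0, 0], 30],
    [[0, 0, -10], [0, 0, 0], 30]
  ]
}}

```text
time_s: 4.4
tool_pos: [0.5987, -0.3047, 0.1088]
tcp_rot: [[-0.065, 0.998, 0.002], [0.998, 0.065, -0.0], [-0.0, 0.002, -1.0]]
contact_force: [-1.0, 0.2, -1.3]
opening: 0.589
```

```bash
python3 - <<'E'
from h import *
st()
p=J([-95,-9,0]); p[2]=.11
go(p,tool(YAW))
C=cap("4"); 
zoom(C["scene"],(250,90,350,200),5,"pics/d4.png")
E
```

```text
t 4.4 p [ 0.5987 -0.3047  0.1088] jig [ -38.2657 -303.1443  108.8014] F [-0.9653  0.2089 -1.2724] op 0.5894617457346463 q [ 0.6135  0.648  -0.3518  1.5598  0.2532  0.9767  0.2501]
[[-0.0647  0.9979  0.0023]
 [ 0.9979  0.0647 -0.0003]
 [-0.0004  0.0023 -1.    ]]
d_cm [29.4823 -5.3087 -0.1452] rot_deg [0.1317 0.0248 0.7091]
```

View pics/d4.png

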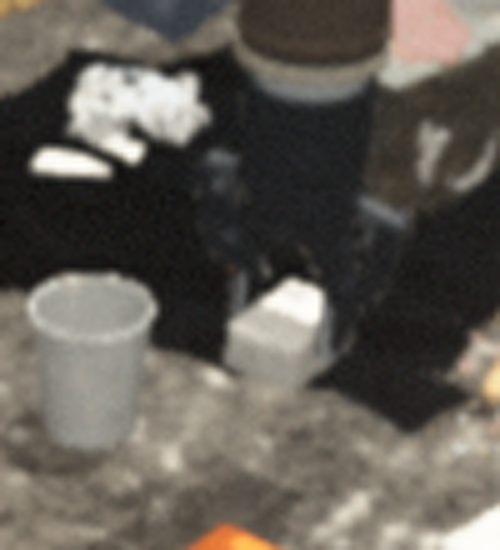

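Piece is lifted and level in the grip. Traverse over the front board.

Emit:
{"api": "drive_tool", "payload": {
  "deltas": [
    [[8, -1.4, 0], [0, 0, 0.7], 30],
    [[14, -2.6, 0], [0, 0, 0.7], 30],
    [[20, -3.7, 0], [0, 0, 0.7], 30],
    [[25, -4.6, 0], [0, 0, 0.7], 30],
    [[29.5, -5.3, 0], [0, 0, 0.7], 30],
    [[29.5, -5.3, 0], [0, 0, 0.7], 30],
    [[29.5, -5.3, 0], [0, 0, 0.7], 30],
    [[29.5, -5.3, 0], [0, 0, 0.7], 30]
  ]
}}

```text
time_s: 5.5
tool_pos: [0.5259, -0.0151, 0.1071]
tcp_rot: [[-0.05, 0.999, -0.001], [0.999, 0.05, 0.0], [0.0, -0.001, -1.0]]
contact_force: [0.1, -0.0, -0.9]
opening: 0.592
```

```bash
python3 - <<'E'
from h import *
st()
p=J([-95,-9,0]); p[2]=.0285
go(p,tool(YAW))
C=cap("5"); 
zoom(C["scene"],(180,120,310,240),5,"pics/d5.png")
E
```

```text
t 5.5 p [ 0.5259 -0.0151  0.1071] jig [-95.7859 -10.1088 107.081 ] F [ 0.066  -0.0258 -0.9271] op 0.592164613742815 q [ 0.2301  0.4555 -0.4036  1.9302  0.2419  0.8037 -0.2555]
[[-0.0503  0.9987 -0.0009]
 [ 0.9987  0.0503  0.0002]
 [ 0.0002 -0.0008 -1.    ]]
d_cm [0.1092 0.085  7.8581] rot_deg [-0.0482 -0.0136 -0.1162]
```

View pics/d5.png

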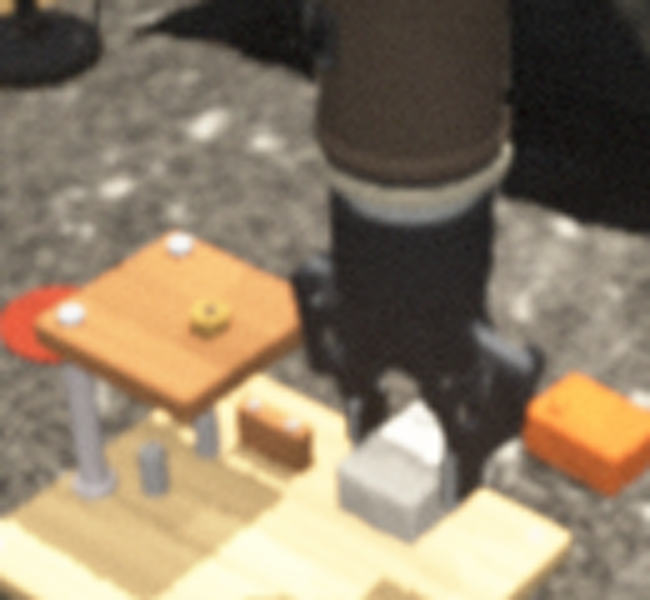

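Emit:
{"api": "drive_tool", "payload": {
  "deltas": [
    [[0.1, 0.1, 4], [0, 0, 0], 30],
    [[0.1, 0.1, 6.5], [0, 0, 0], 30],
    [[0.1, 0.1, 7.4], [0, 0, 0], 30],
    [[0.1, 0.1, 7.7], [0, 0, 0], 30],
    [[0.1, 0.1, 7.8], [0, 0, 0], 30],
    [[0.1, 0.1, 7.8], [0, 0, 0], 30]
  ]
}}

```text
time_s: 6.35
tool_pos: [0.5275, -0.0138, 0.0301]
tcp_rot: [[-0.05, 0.999, 0.001], [0.999, 0.05, 0.0], [0.0, 0.001, -1.0]]
contact_force: [-0.7, -0.7, -0.5]
opening: 0.594
```

```bash
python3 - <<'E'
from h import *
st()
E
```

```text
t 6.35 p [ 0.5275 -0.0138  0.0301] jig [-94.1231  -8.8499  30.0597] F [-0.698  -0.6911 -0.5122] op 0.5938693211180087 q [ 0.1846  0.5673 -0.3535  1.9884  0.3172  0.6376 -0.3245]
[[-0.0503  0.9987  0.0009]
 [ 0.9987  0.0503  0.0005]
 [ 0.0004  0.001  -1.    ]]
```

Emit:
{"api": "drive_tool", "payload": {
  "deltas": [
    [[0, 0, 0.2], [0, 0, 0], 30],
    [[0, 0, 0.35], [0, 0, 0], 30],
    [[0, 0, 0.4], [0, 0, 0], 30],
    [[0, 0, 0.4], [0, 0, 0], 30]
  ]
}}

```text
time_s: 6.85
tool_pos: [0.5278, -0.0138, 0.0271]
tcp_rot: [[-0.05, 0.999, 0.002], [0.999, 0.05, -0.0], [-0.0, 0.002, -1.0]]
contact_force: [-3.3, 0.1, 13.4]
opening: 0.594
```

Touching the board (13 N). Release and rise.

Emit:
{"api": "drive_tool", "payload": {
  "deltas": [
    [[0, 0, -0.1], [0, 0, 0], 100],
    [[0, 0, -0.1], [0, 0, 0], 100],
    [[0, 0, -0.1], [0, 0, 0], 100],
    [[0, 0, -0.1], [0, 0, 0], 100],
    [[0, 0, -0.1], [0, 0, 0], 100],
    [[0, 0, -0.1], [0, 0, 0], 100],
    [[0, 0, -5], [0, 0, 0], 100],
    [[0, 0, -11], [0, 0, 0], 100],
    [[0, 0, -16], [0, 0, 0], 100],
    [[0, 0, -16], [0, 0, 0], 100],
    [[0, 0, -16], [0, 0, 0], 100]
  ]
}}

```text
time_s: 8.22
tool_pos: [0.5271, -0.014, 0.1866]
tcp_rot: [[-0.05, 0.999, 0.001], [0.999, 0.05, -0.0], [-0.0, 0.001, -1.0]]
contact_force: [-0.7, 0.5, -1.5]
opening: 1.002
```

```bash
python3 - <<'E'
from h import *
st()
C=cap("6"); 
zoom(C["scene"],(180,120,310,270),4,"pics/d6.png",[J([x,y,50]) for x in(-121,-69) for y in (-45,27)])
p=J([-175,-11,0]); p[2]=.13
for a in (1,-1):
  go(p,tool(YAW+a*np.pi/2,45))
E
```

```text
t 8.225 p [ 0.5271 -0.014   0.1866] jig [-94.5498  -9.0913 186.6323] F [-0.6628  0.4823 -1.4557] op 1.0019241417445155 q [ 0.2639  0.3609 -0.4404  1.8421  0.1833  0.977  -0.2044]
[[-0.0501  0.9987  0.0015]
 [ 0.9987  0.0501 -0.0004]
 [-0.0004  0.0014 -1.    ]]
d_cm [-0.2165 -7.9852  5.5734] rot_deg [-35.2571 -35.1756 -85.0233]
d_cm [-0.2165 -7.9852  5.5734] rot_deg [-35.1569  35.2384  84.8051]
```

View pics/d6.png

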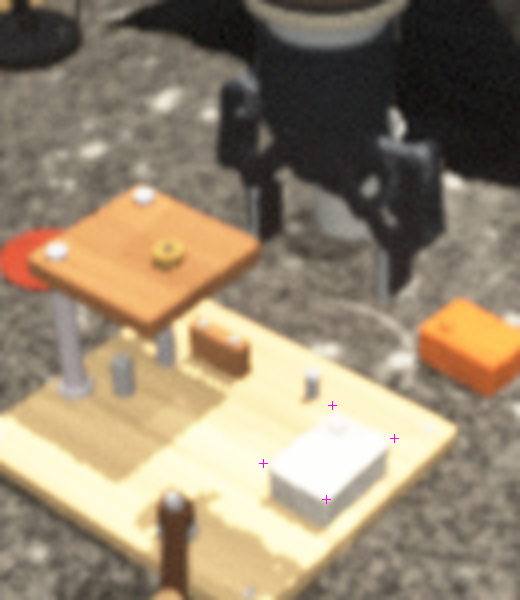

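```bash
python3 - <<'E'
from h import *
p=J([-150,-10,0]); p[2]=.15
go(p,tool(YAW+np.pi/2,45)); print(tool(YAW+np.pi/2,45))
C=dict(np.load("top6.npz"));zoom(C,(180,120,290,240),5,"pics/t6.png")
E
```

```text
d_cm [-0.1114 -5.4868  3.5716] rot_deg [-35.2571 -35.1756 -85.0233]
[[-0.7061 -0.0523  0.7061]
 [-0.037   0.9986  0.037 ]
 [-0.7071  0.     -0.7071]]
```

View pics/t6.png

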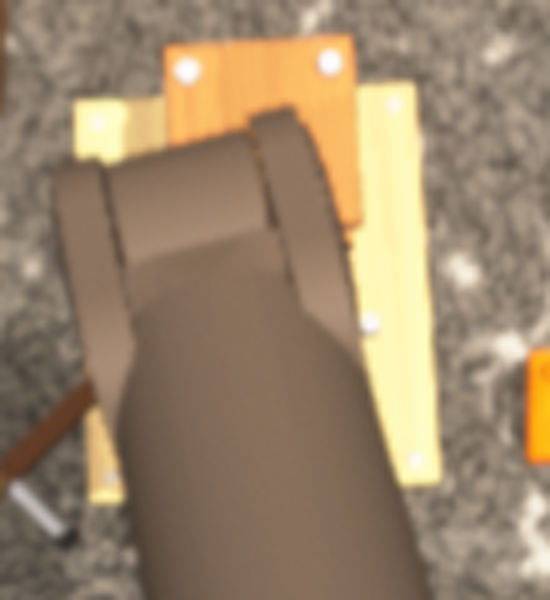

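Emit:
{"api": "drive_tool", "payload": {
  "deltas": [
    [[0, -1, 0], [-6, -6, -14], 60],
    [[0, -2, 0.5], [-12, -12, -28], 53],
    [[0, -3.5, 1], [-18, -18, -42], 53],
    [[0, -4.5, 2], [-24, -24, -57], 53],
    [[0, -5.5, 3], [-30, -30, -71], 53],
    [[0, -5.5, 3.5], [-35.2, -35.2, -85], 53],
    [[-0.1, -5.5, 3.5], [-35.2, -35.2, -85], 53],
    [[-0.1, -5.5, 3.5], [-35.2, -35.2, -85], 53],
    [[-0.1, -5.5, 3.5], [-35.2, -35.2, -85], 53],
    [[-0.1, -5.5, 3.5], [-35.2, -35.2, -85], 53],
    [[-0.1, -5.5, 3.5], [-35.2, -35.2, -85], 53],
    [[-0.1, -5.5, 3.5], [-35.2, -35.2, -85], 53],
    [[-0.1, -5.5, 3.5], [-35.2, -35.2, -85], 53],
    [[-0.1, -5.5, 3.5], [-35.2, -35.2, -85], 53]
  ]
}}

```text
time_s: 10.07
tool_pos: [0.4863, -0.0229, 0.1593]
tcp_rot: [[-0.721, -0.048, 0.691], [-0.031, 0.999, 0.036], [-0.692, 0.004, -0.722]]
contact_force: [-0.3, 1.2, -0.2]
opening: 0.53
```

```bash
python3 - <<'E'
from h import *
st()
C=cap("7");zoom(C["top"],(150,100,290,260),4,"pics/t7.png"); zoom(C["scene"],(180,100,330,280),4,"pics/d7.png")
cv2.imwrite("pics/td7.png",cv2.resize(np.hstack([cv2.imread("pics/t7.png")[:640],cv2.imread("pics/d7.png")[:640]]),None,fx=.68,fy=.68))
p=J([-150,-10,0]); p[2]=.045
go(p,tool(YAW+np.pi/2,45))
E
```

```text
t 10.075 p [ 0.4863 -0.0229  0.1593] jig [-135.7563  -15.8393  159.2666] F [-0.3318  1.1602 -0.2029] op 0.5304017190953869 q [ 1.0164  0.3864 -1.2652  2.57    2.3113  0.5272 -0.677 ]
[[-0.7213 -0.0475  0.691 ]
 [-0.0313  0.9989  0.036 ]
 [-0.6919  0.0043 -0.722 ]]
d_cm [9.0187 0.1915 7.2892] rot_deg [ 0.1739 -1.183  -0.1514]
```

View pics/td7.png

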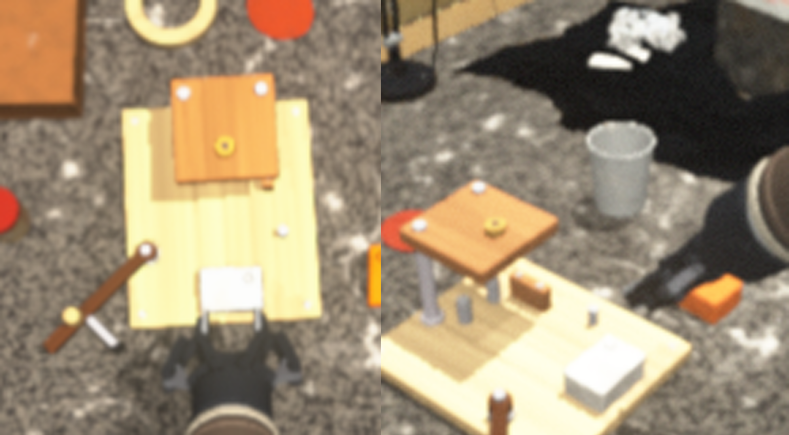

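```bash
python3 - <<'E'
from h import *
for x,z,l in ((-145,.12,30),(-145,.12,15),(-145,.12,0)):
  p=J([x,-10,0]); p[2]=z
  go(p,tool(YAW+np.pi/2,l))
E
```

```text
d_cm [3.4653 0.2216 2.2237] rot_deg [ 0.1926 13.8169 -0.1277]
d_cm [3.4653 0.2216 2.2237] rot_deg [ 0.2094 28.8169 -0.1023]
d_cm [3.4653 0.2216 2.2237] rot_deg [ 0.224  43.8169 -0.0752]
```

Emit:
{"api": "drive_tool", "payload": {
  "deltas": [
    [[1, 0.2, 0.5], [0, 10, 0], 53],
    [[1, 0.2, 0.5], [0, 20, 0], 53],
    [[1, 0.2, 0.5], [0, 30, 0], 53],
    [[1, 0.2, 0.5], [0, 40, 0], 53],
    [[1, 0.2, 0.5], [0, 43.8, 0], 53],
    [[1, 0.2, 0.5], [0, 43.8, 0], 53],
    [[1, 0.2, 0.5], [0, 43.8, 0], 53]
  ]
}}

```text
time_s: 11.05
tool_pos: [0.4814, -0.0109, 0.1513]
tcp_rot: [[-0.996, -0.054, 0.072], [-0.055, 0.998, -0.014], [-0.071, -0.018, -0.997]]
contact_force: [1.0, -0.5, -0.6]
opening: 0.532
```

```bash
python3 - <<'E'
from h import *
st()
for x,z,l in ((-155,.045,0),(-155,.045,15)):
  p=J([x,-10,0]); p[2]=z
  go(p,tool(YAW+np.pi/2,l))
E
```

```text
t 11.05 p [ 0.4814 -0.0109  0.1513] jig [-139.9772   -3.6067  151.3192] F [ 1.0142 -0.4554 -0.6336] op 0.532480624901958 q [ 0.6572  0.4266 -0.9751  2.0179  0.5082  0.8707  1.032 ]
[[-0.996  -0.0535  0.0716]
 [-0.0546  0.9984 -0.0137]
 [-0.0708 -0.0176 -0.9973]]
d_cm [ 2.2526 -0.4508 10.5084] rot_deg [-1.0033  4.0597  0.1036]
d_cm [ 2.2526 -0.4508 10.5084] rot_deg [ -0.9825 -10.9399   0.234 ]
```

Emit:
{"api": "drive_tool", "payload": {
  "deltas": [
    [[2.2, -0.5, 3], [-1, 4, 0], 53],
    [[2.2, -0.5, 6], [-1, 4, 0], 53],
    [[2.2, -0.5, 9], [-1, 4, 0], 53],
    [[2.2, -0.5, 11.5], [-1, 4, 0], 53],
    [[2.2, -0.5, 12], [-1, 4, 0], 53],
    [[2.2, -0.5, 12], [-1, 4, 0], 53],
    [[2.2, -0.5, 12], [-1, 4, 0], 53]
  ]
}}

```text
time_s: 11.92
tool_pos: [0.4689, -0.0179, 0.0312]
tcp_rot: [[-0.998, -0.055, 0.002], [-0.055, 0.998, 0.0], [-0.002, -0.0, -1.0]]
contact_force: [-0.1, 0.1, 1.0]
opening: 0.531
```

```bash
python3 - <<'E'
from h import *
st()
C=cap("8");zoom(C["scene"],(180,120,330,270),4,"pics/d8.png")
for x,z,l in ((-60,.031,0),):
  p=J([x,-10,0]); p[2]=z
  go(p,tool(YAW+np.pi/2,l))
E
```

```text
t 11.925 p [ 0.4689 -0.0179  0.0312] jig [-152.8171   -9.9579   31.2139] F [-0.0634  0.0729  0.9702] op 0.5307733505189698 q [ 0.5279  0.616  -0.8147  2.1029  0.6994  0.7123  0.8745]
[[-0.9985 -0.055   0.0025]
 [-0.055   0.9985  0.    ]
 [-0.0024 -0.0001 -1.    ]]
d_cm [-9.2886  0.0394  0.0253] rot_deg [-0.016   0.1389  0.1031]
```

View pics/d8.png

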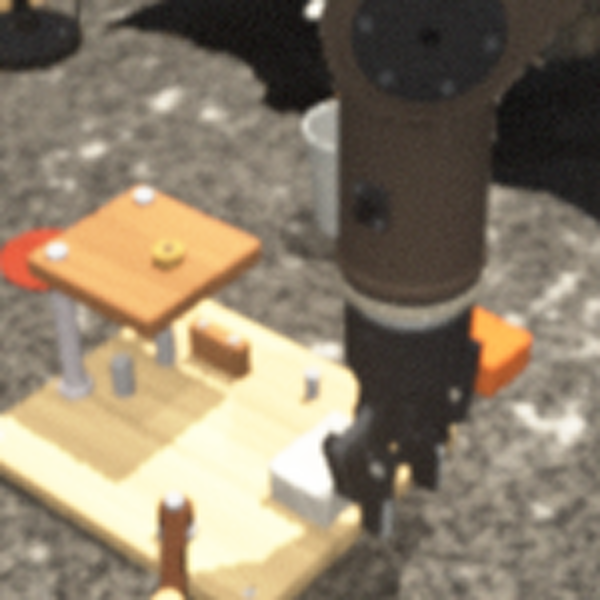

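Emit:
{"api": "drive_tool", "payload": {
  "deltas": [
    [[-1.5, 0, 0], [0, 0, 0], 53],
    [[-2.5, 0, 0], [0, 0, 0], 53],
    [[-3.3, 0, 0], [0, 0, 0], 53],
    [[-4.1, 0, 0], [0, 0, 0], 53],
    [[-4.9, 0, 0], [0, 0, 0], 53],
    [[-5.7, 0, 0], [0, 0, 0], 53],
    [[-6.5, 0, 0], [0, 0, 0], 53],
    [[-7.3, 0, 0], [0, 0, 0], 53],
    [[-8.1, 0, 0], [0, 0, 0], 53],
    [[-8.7, 0, 0], [0, 0, 0], 53],
    [[-9, 0, 0], [0, 0, 0], 53],
    [[-9, 0, 0], [0, 0, 0], 53]
  ]
}}

```text
time_s: 13.52
tool_pos: [0.5589, -0.0136, 0.0313]
tcp_rot: [[-0.999, -0.054, 0.003], [-0.054, 0.999, -0.0], [-0.003, -0.0, -1.0]]
contact_force: [-0.2, 0.2, -0.1]
opening: 0.533
```

```bash
python3 - <<'E'
from h import *
st()
C=cap("9");zoom(C["scene"],(180,120,330,270),4,"pics/d9.png")
E
```

```text
t 13.525 p [ 0.5589 -0.0136  0.0313] jig [-62.7154 -10.3246  31.2648] F [-0.238  0.202 -0.141] op 0.5333943341911788 q [ 0.4731  0.7177 -0.7954  1.8869  0.6889  0.8323  0.9379]
[[-0.9985 -0.0541  0.0026]
 [-0.0541  0.9985 -0.    ]
 [-0.0026 -0.0002 -1.    ]]
```

View pics/d9.png

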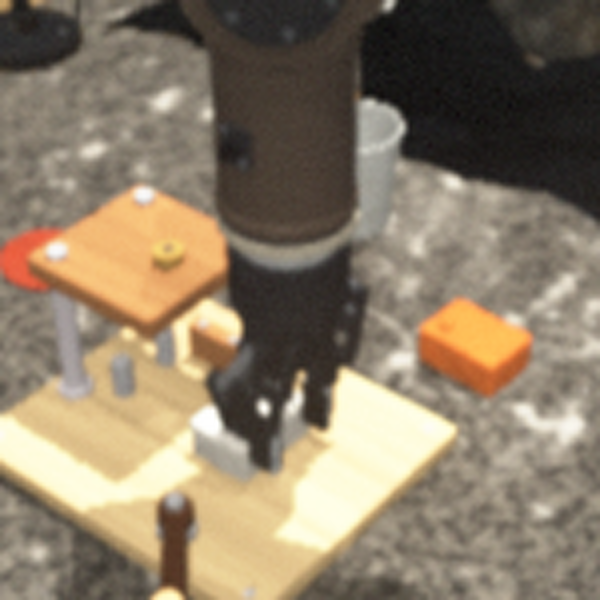

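Emit:
{"api": "drive_tool", "payload": {
  "deltas": [
    [[1.5, 0, 0], [0, 0, 0], 53],
    [[2, 0, -1], [0, -8, 0], 53],
    [[2, 0, -1], [0, -16, 0], 53],
    [[2, 0, -1], [0, -24, 0], 53],
    [[2, 0, -1], [0, -32, 0], 53],
    [[2, 0, -1], [0, -40, 0], 53],
    [[2, 0, -1], [0, -45, 0], 53],
    [[2, 0, -1], [0, -45, 0], 53],
    [[2, 0, -1], [0, -45, 0], 53],
    [[2, 0, -1], [0, -45, 0], 53]
  ]
}}

```text
time_s: 14.88
tool_pos: [0.5384, -0.0153, 0.0402]
tcp_rot: [[-0.705, -0.051, 0.708], [-0.032, 0.999, 0.04], [-0.709, 0.005, -0.706]]
contact_force: [-0.9, 1.2, -0.5]
opening: 0.533
```

```bash
python3 - <<'E'
from h import *
st()
C=cap("10");zoom(C["scene"],(180,120,330,270),4,"pics/d10.png");zoom(C["top"],(180,120,290,240),5,"pics/t10.png")
for x in(-75,0,8):
  p=J([x,-10,0]); p[2]=.028
  go(p,tool(YAW+np.pi/2,45))
E
```

```text
t 14.875 p [ 0.5384 -0.0153  0.0402] jig [-83.247  -10.9198  40.242 ] F [-0.912   1.1816 -0.5291] op 0.533303154457665 q [ 0.7314  0.926  -1.1174  2.5701  2.4587  1.082  -0.6276]
[[-0.7048 -0.0508  0.7076]
 [-0.0321  0.9987  0.0397]
 [-0.7087  0.0053 -0.7055]]
d_cm [0.237  0.0737 1.479 ] rot_deg [ 0.1448  0.0011 -0.1636]
d_cm [-5.0662  0.0755  6.7824] rot_deg [ 0.1448  0.0011 -0.1636]
d_cm [-5.6319  0.0757  7.3481] rot_deg [ 0.1448  0.0011 -0.1636]
```

View pics/d10.png

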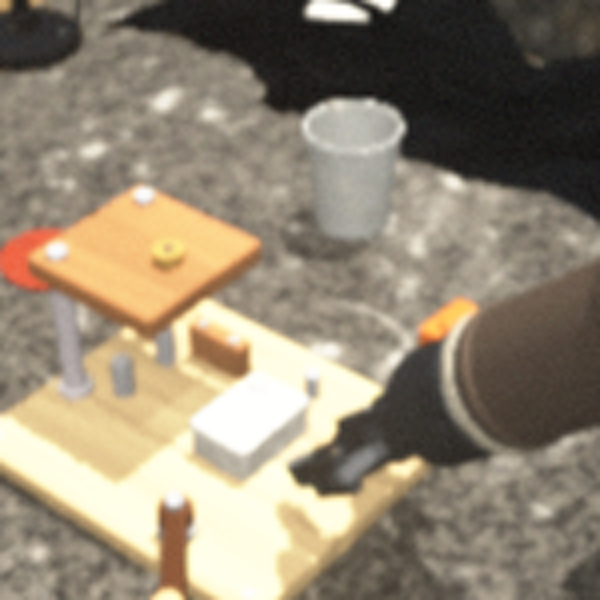

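View pics/t10.png

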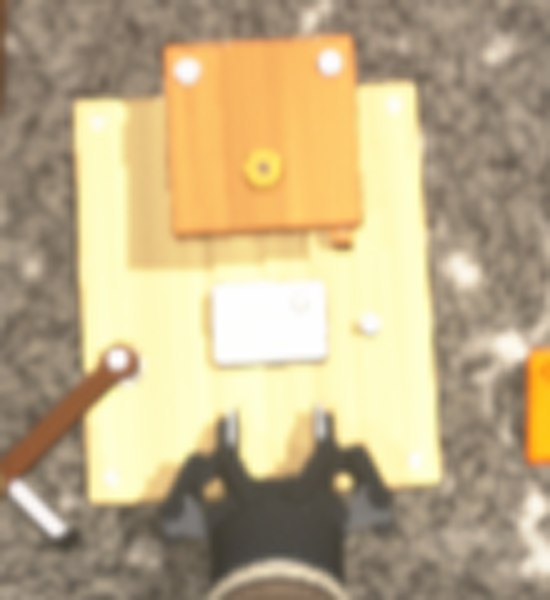

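```bash
cat >> h.py <<'E'
def piece(c,box=(200,150,260,215)):
    hsv=cv2.cvtColor(c["img"],cv2.COLOR_BGR2HSV)
    m=((hsv[...,2]>150)&(hsv[...,1]<30)).astype(np.uint8)*255
    s=np.zeros_like(m);x0,y0,x1,y1=box;s[y0:y1,x0:x1]=m[y0:y1,x0:x1]
    r,P=rect(s,c,.05); w=np.array([r[0][0]/1000,r[0][1]/1000,.05]); print("piece world",w,"jig",RJ.T@(w-O)*1000,r)
E
python3 - <<'E'
from h import *
C=dict(np.load("top10.npz")); piece(C)
p=proj(C,[J([79,7,48]),J([79,-37,48])]);print(p)
E
```

```text
piece world [ 0.5947 -0.0119  0.05  ] jig [-26.8979 -10.5236  50.    ] ((594.6897583007812, -11.916858673095703), (64.98976135253906, 50.25239181518555), 89.92522430419922)
[[226.2596 151.1939]
 [240.2828 150.3908]]
```

Emit:
{"api": "drive_tool", "payload": {
  "deltas": [
    [[0.4, 0, 0.4], [0, 0, 0], 53],
    [[0.85, 0.1, 0.85], [0, 0, 0], 53],
    [[0.15, 0.1, 1.55], [0, 0, 0], 53],
    [[-0.55, 0.1, 2.25], [0, 0, 0], 53],
    [[-1.1, 0.1, 2.8], [0, 0, 0], 53],
    [[-1.6, 0.1, 3.3], [0, 0, 0], 53],
    [[-2.1, 0.1, 3.8], [0, 0, 0], 53],
    [[-2.6, 0.1, 4.3], [0, 0, 0], 53],
    [[-3.1, 0.1, 4.8], [0, 0, 0], 53],
    [[-3.6, 0.1, 5.3], [0, 0, 0], 53],
    [[-4.1, 0.1, 5.8], [0, 0, 0], 53],
    [[-4.6, 0.1, 6.3], [0, 0, 0], 53],
    [[-4.6, 0.1, 6.3], [0, 0, 0], 53]
  ]
}}

```text
time_s: 16.6
tool_pos: [0.6156, -0.0102, 0.0283]
tcp_rot: [[-0.706, -0.051, 0.706], [-0.034, 0.999, 0.039], [-0.708, 0.004, -0.707]]
contact_force: [0.1, -0.2, 0.1]
opening: 0.531
```

```bash
python3 - <<'E'
from h import *
st()
C=cap("11");zoom(C["scene"],(180,120,330,270),4,"pics/d11.png")
for x in(8,14):
  p=J([x,-10,0]); p[2]=.028
  go(p,tool(YAW+np.pi/2,45))
E
```

```text
t 16.6 p [ 0.6156 -0.0102  0.0283] jig [-5.9392 -9.9522 28.2693] F [ 0.1364 -0.2147  0.1229] op 0.5305943199665976 q [ 0.7596  1.0432 -1.1814  2.3884  2.3825  1.0456 -0.4035]
[[-0.7059 -0.0513  0.7065]
 [-0.0336  0.9987  0.039 ]
 [-0.7075  0.0038 -0.7067]]
d_cm [-1.0323 -0.0119  1.043 ] rot_deg [ 0.1306  0.0009 -0.1712]
d_cm [-1.4566 -0.0116  1.4672] rot_deg [ 0.1306  0.0009 -0.1712]
```

View pics/d11.png

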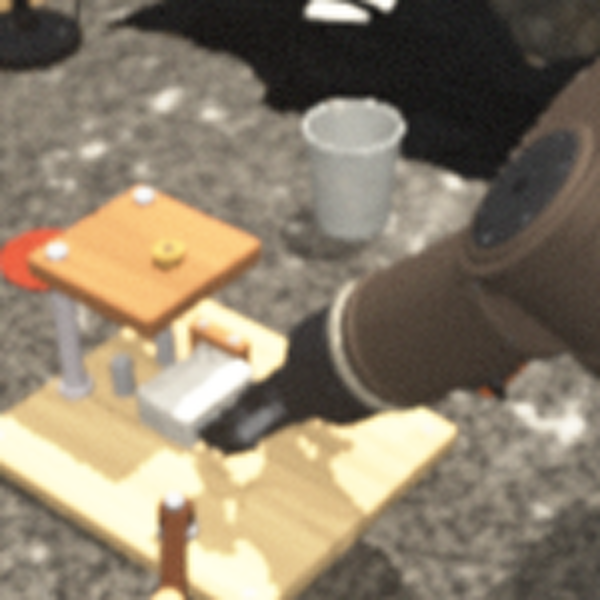

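Emit:
{"api": "drive_tool", "payload": {
  "deltas": [
    [[-0.35, 0, 0.35], [0, 0, 0], 53],
    [[-0.7, 0, 0.7], [0, 0, 0], 53],
    [[-0.9, 0, 0.9], [0, 0, 0], 53],
    [[-1.05, 0, 1.05], [0, 0, 0], 53],
    [[-1.15, 0, 1.15], [0, 0, 0], 53],
    [[-1.15, 0, 1.15], [0, 0, 0], 53]
  ]
}}

```text
time_s: 17.45
tool_pos: [0.6312, -0.0093, 0.0281]
tcp_rot: [[-0.706, -0.052, 0.706], [-0.034, 0.999, 0.039], [-0.707, 0.004, -0.707]]
contact_force: [0.2, 0.8, -0.1]
opening: 0.534
```

Emit:
{"api": "drive_tool", "payload": {
  "deltas": [
    [[-0.1, 0, 0.1], [0, 0, 0], 53],
    [[-0.2, 0, 0.2], [0, 0, 0], 53],
    [[-0.3, 0, 0.3], [0, 0, 0], 53],
    [[-0.3, 0, 0.3], [0, 0, 0], 53]
  ]
}}

```text
time_s: 17.95
tool_pos: [0.6357, -0.0091, 0.0282]
tcp_rot: [[-0.706, -0.052, 0.706], [-0.034, 0.999, 0.039], [-0.707, 0.004, -0.707]]
contact_force: [-0.3, 0.5, 0.2]
opening: 0.525
```

```bash
python3 - <<'E'
from h import *
st()
C=cap("12");zoom(C["scene"],(190,160,270,230),8,"pics/d12.png")
E
```

```text
t 17.95 p [ 0.6357 -0.0091  0.0282] jig [14.1831 -9.8943 28.2239] F [-0.3385  0.4857  0.2433] op 0.5249118407946411 q [ 0.7504  1.0438 -1.1723  2.3417  2.3698  1.0138 -0.3757]
[[-0.706  -0.0517  0.7064]
 [-0.0339  0.9987  0.0392]
 [-0.7074  0.0037 -0.7068]]
```

View pics/d12.png

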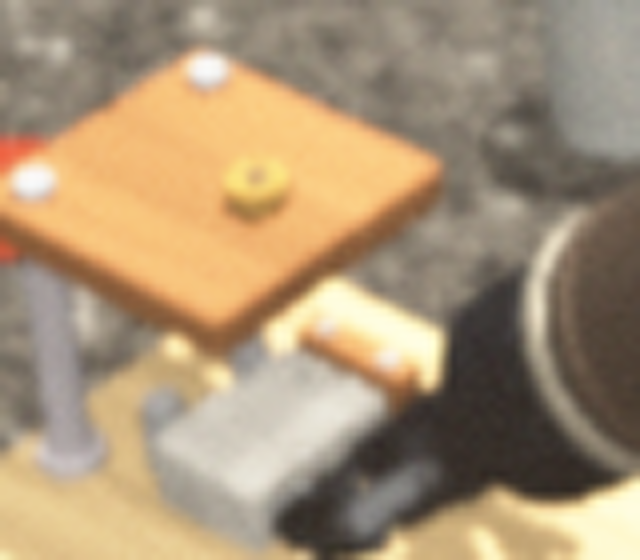

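Emit:
{"api": "drive_tool", "payload": {
  "deltas": [
    [[-0.07, 0, 0.07], [0, 0, 0], 53],
    [[-0.14, 0, 0.14], [0, 0, 0], 53],
    [[-0.2, 0, 0.2], [0, 0, 0], 53],
    [[-0.2, 0, 0.2], [0, 0, 0], 53]
  ]
}}

```text
time_s: 18.55
tool_pos: [0.6375, -0.009, 0.0281]
tcp_rot: [[-0.707, -0.052, 0.706], [-0.035, 0.999, 0.039], [-0.707, 0.003, -0.707]]
contact_force: [-8.3, -2.2, 7.4]
opening: 0.531
```

Emit:
{"api": "drive_tool", "payload": {
  "deltas": [
    [[-0.07, 0, 0.07], [0, 0, 0], 53],
    [[-0.12, 0, 0.12], [0, 0, 0], 53],
    [[-0.12, 0, 0.12], [0, 0, 0], 53]
  ]
}}

```text
time_s: 18.92
tool_pos: [0.6376, -0.0089, 0.0279]
tcp_rot: [[-0.707, -0.053, 0.705], [-0.036, 0.999, 0.039], [-0.706, 0.003, -0.708]]
contact_force: [-13.9, -3.9, 10.9]
opening: 0.529
```

```bash
python3 - <<'E'
from h import *
st()
C=cap("13");zoom(C["scene"],(190,160,270,230),8,"pics/d13.png")
E
```

```text
t 18.925 p [ 0.6376 -0.0089  0.0279] jig [16.1124 -9.7627 27.9144] F [-13.8618  -3.928   10.873 ] op 0.5288686846080759 q [ 0.749   1.0427 -1.1707  2.3359  2.3654  1.0079 -0.3697]
[[-0.7074 -0.0533  0.7048]
 [-0.036   0.9986  0.0394]
 [-0.7059  0.0025 -0.7083]]
```

View pics/d13.png

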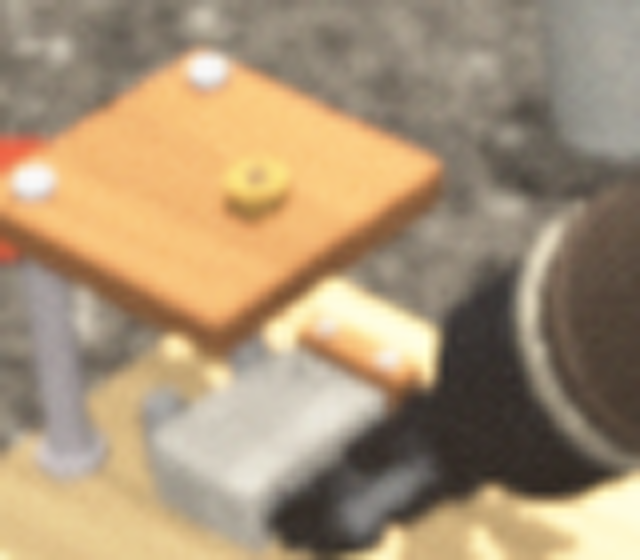

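Emit:
{"api": "drive_tool", "payload": {
  "deltas": [
    [[1.0, 0, -1.2], [0, 0, 0], 53],
    [[2.5, 0, -2.8], [0, 0, 0], 53],
    [[4.1, 0, -4.4], [0, 0, 0], 20],
    [[4.1, 2, -4.4], [0, 0, 0], 0],
    [[4.1, 4, -4.4], [0, 0, 0], 0],
    [[4.1, 6.2, -4.4], [0, 0, 0], 0],
    [[4.1, 6.2, -4.4], [0, 0, 0], 0],
    [[4.1, 6.2, -4.4], [0, 0, 0], 0]
  ]
}}

```text
time_s: 20.02
tool_pos: [0.5743, 0.0493, 0.0302]
tcp_rot: [[-0.708, -0.053, 0.705], [-0.036, 0.999, 0.039], [-0.706, 0.002, -0.708]]
contact_force: [-0.1, -0.5, 0.2]
opening: -0.004
```

```bash
python3 - <<'E'
from h import *
st()
C=cap("14");zoom(C["scene"],(180,150,290,260),5,"pics/d14.png");zoom(C["top"],(180,120,290,240),5,"pics/t14.png")
for x in(0,34,):
  p=J([x,54,0]); p[2]=.030
  go(p,tool(YAW+np.pi/2,45))
E
```

```text
t 20.025 p [0.5743 0.0493 0.0302] jig [-44.0648  51.6848  30.1783] F [-0.089  -0.4743  0.2075] op -0.003981021285558986 q [ 0.5807  1.038  -1.2028  2.4804  2.3228  1.2274 -0.5623]
[[-0.7076 -0.0532  0.7047]
 [-0.0362  0.9986  0.039 ]
 [-0.7057  0.0021 -0.7085]]
d_cm [-3.1174  0.2938  3.1235] rot_deg [ 0.0715 -0.1172 -0.09  ]
d_cm [-5.5264  0.2946  5.5228] rot_deg [ 0.0715 -0.1172 -0.09  ]
```

View pics/d14.png

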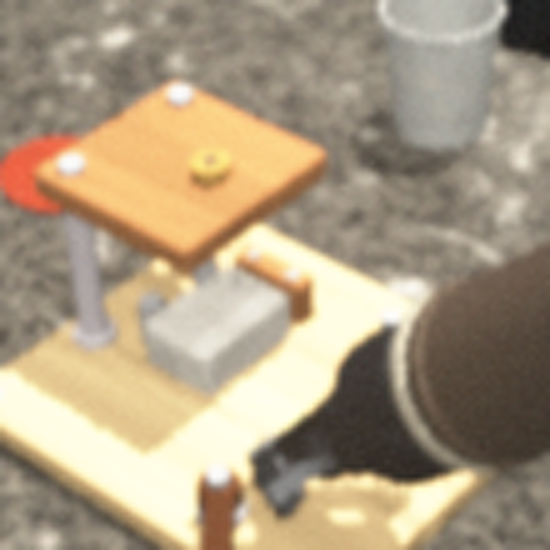

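View pics/t14.png

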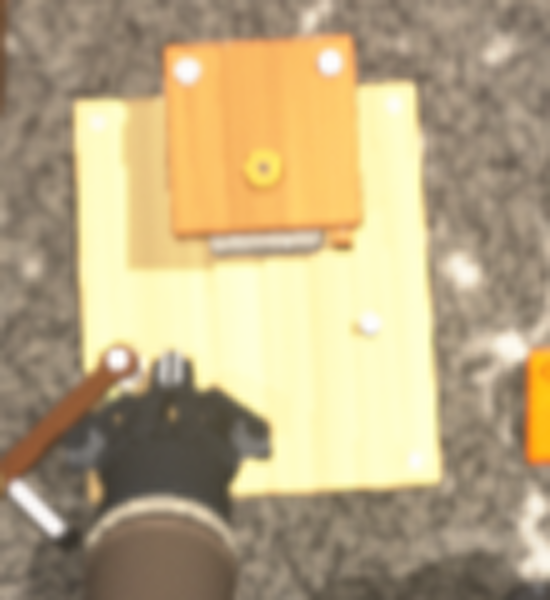

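Emit:
{"api": "drive_tool", "payload": {
  "deltas": [
    [[-1.5, 0.2, 1.5], [0, 0, 0], 0],
    [[-3, 0.2, 3], [0, 0, 0], 0],
    [[-4.5, 0.2, 4.5], [0, 0, 0], 0],
    [[-5.5, 0.2, 5.5], [0, 0, 0], 0],
    [[-5.5, 0.2, 5.5], [0, 0, 0], 0]
  ]
}}

```text
time_s: 20.75
tool_pos: [0.6524, 0.0539, 0.0301]
tcp_rot: [[-0.707, -0.05, 0.705], [-0.034, 0.999, 0.037], [-0.706, 0.002, -0.708]]
contact_force: [0.7, 0.2, -0.6]
opening: -0.001
```

```bash
python3 - <<'E'
from h import *
st()
C=cap("15");zoom(C["scene"],(180,150,290,260),5,"pics/d15.png")
E
```

```text
t 20.75 p [0.6524 0.0539 0.0301] jig [34.2135 52.1363 30.0667] F [ 0.7054  0.1765 -0.6076] op -0.0013453609614078998 q [ 0.5846  1.042  -1.1691  2.298   2.298   1.0899 -0.431 ]
[[-0.7074 -0.0502  0.705 ]
 [-0.0342  0.9987  0.0368]
 [-0.706   0.002  -0.7082]]
```

View pics/d15.png

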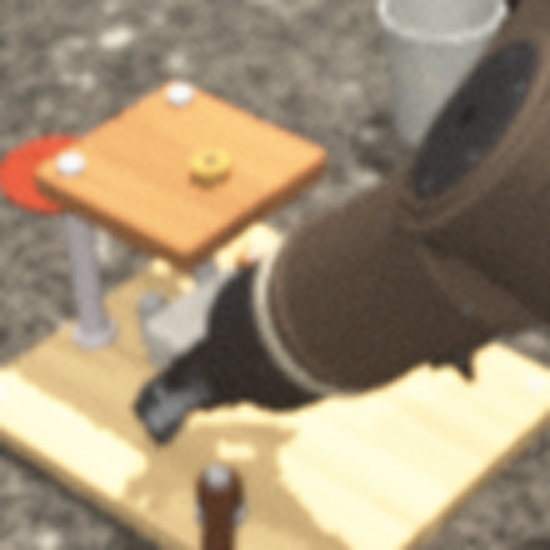

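Emit:
{"api": "drive_tool", "payload": {
  "deltas": [
    [[0, -0.5, 0], [0, 0, 0], 0],
    [[0, -1.0, 0], [0, 0, 0], 0],
    [[0, -1.2, 0], [0, 0, 0], 0],
    [[0, -1.4, 0], [0, 0, 0], 0],
    [[0, -1.6, 0], [0, 0, 0], 0],
    [[0, -1.6, 0], [0, 0, 0], 0]
  ]
}}

```text
time_s: 21.6
tool_pos: [0.6518, 0.0385, 0.0296]
tcp_rot: [[-0.708, -0.052, 0.704], [-0.036, 0.999, 0.038], [-0.705, 0.002, -0.709]]
contact_force: [-1.4, 0.1, 0.2]
opening: -0.0
```

Emit:
{"api": "drive_tool", "payload": {
  "deltas": [
    [[0, -0.1, 0], [0, 0, 0], 0],
    [[0, -0.2, 0], [0, 0, 0], 0],
    [[0, -0.2, 0], [0, 0, 0], 0]
  ]
}}

```text
time_s: 21.98
tool_pos: [0.6519, 0.0366, 0.0296]
tcp_rot: [[-0.708, -0.052, 0.704], [-0.036, 0.999, 0.038], [-0.705, 0.002, -0.709]]
contact_force: [-1.5, 0.7, -0.2]
opening: 0.003
```

```bash
python3 - <<'E'
from h import *
st()
C=cap("16");zoom(C["scene"],(190,160,270,230),8,"pics/d16.png")
E
```

```text
t 21.975 p [0.6519 0.0366 0.0296] jig [32.7325 34.8972 29.6373] F [-1.536   0.7227 -0.1947] op 0.002646807169604404 q [ 0.6275  1.0378 -1.1646  2.302   2.3147  1.0573 -0.4121]
[[-0.7083 -0.0523  0.704 ]
 [-0.0356  0.9986  0.0384]
 [-0.705   0.0021 -0.7092]]
```

View pics/d16.png

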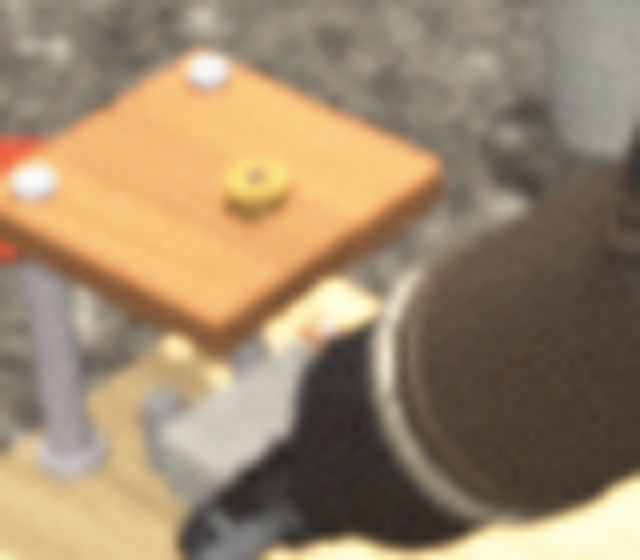

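Emit:
{"api": "drive_tool", "payload": {
  "deltas": [
    [[0, -0.1, 0], [0, 0, 0], 0],
    [[0, -0.2, 0], [0, 0, 0], 0],
    [[0, -0.3, 0], [0, 0, 0], 0],
    [[0, -0.3, 0], [0, 0, 0], 0]
  ]
}}

```text
time_s: 22.58
tool_pos: [0.6518, 0.0355, 0.03]
tcp_rot: [[-0.708, -0.056, 0.704], [-0.037, 0.998, 0.042], [-0.705, 0.004, -0.709]]
contact_force: [-0.8, 7.5, -0.7]
opening: 0.0
```

Emit:
{"api": "drive_tool", "payload": {
  "deltas": [
    [[0, -0.1, 0], [0, 0, 0], 0],
    [[0, -0.2, 0], [0, 0, 0], 0],
    [[0, -0.2, 0], [0, 0, 0], 0]
  ]
}}

```text
time_s: 22.95
tool_pos: [0.6516, 0.0355, 0.0303]
tcp_rot: [[-0.708, -0.059, 0.704], [-0.037, 0.998, 0.046], [-0.705, 0.006, -0.709]]
contact_force: [-1.2, 8.4, -1.1]
opening: -0.001
```

```bash
python3 - <<'E'
from h import *
st()
C=cap("17");zoom(C["scene"],(190,160,270,230),8,"pics/d17.png")
E
```

```text
t 22.95 p [0.6516 0.0355 0.0303] jig [32.4012 33.8916 30.339 ] F [-1.232   8.3554 -1.072 ] op -0.00135571920415617 q [ 0.638   1.0368 -1.1659  2.3029  2.3207  1.0441 -0.4068]
[[-0.7078 -0.0592  0.7039]
 [-0.0374  0.9982  0.0463]
 [-0.7054  0.0064 -0.7088]]
```

View pics/d17.png

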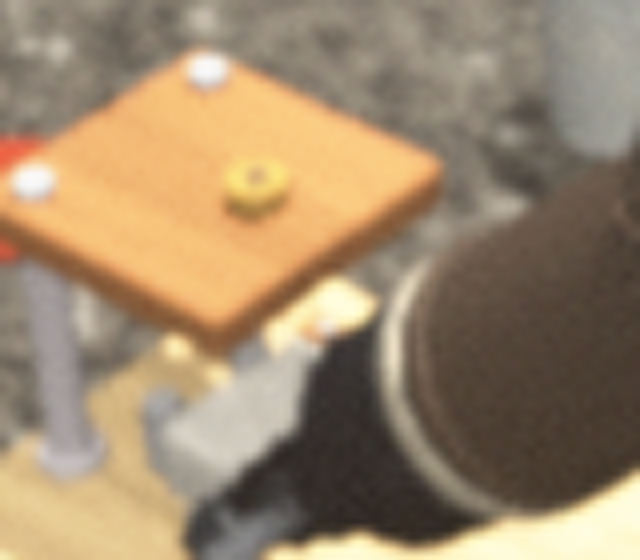

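Emit:
{"api": "drive_tool", "payload": {
  "deltas": [
    [[0, 0.7, 0], [0, 0, 0], 0],
    [[0, 1.5, 0], [0, 0, 0], 0],
    [[0, 2, 0], [0, 0, 0], 0],
    [[1.5, 2, -1.5], [0, 0, 0], 0],
    [[3.5, 2, -3.5], [0, 0, 0], 0],
    [[5.5, 2, -5.5], [0, 0, 0], 0],
    [[5.5, 2, -5.5], [0, 0, 0], 30]
  ]
}}

```text
time_s: 23.92
tool_pos: [0.571, 0.051, 0.0301]
tcp_rot: [[-0.709, -0.061, 0.703], [-0.04, 0.998, 0.047], [-0.704, 0.005, -0.71]]
contact_force: [-4.1, -8.6, 0.0]
opening: 0.203
```

```bash
python3 - <<'E'
from h import *
st()
C=cap("18")
P=[J(a) for a in ([19,-51,50],[19,21,50],[71,21,50],[71,-51,50],[19,21,18],[19,-51,18],[79,7,48],[20,-51,48],[11,-71,118],[11,41,118])]
zoom(C["scene"],(195,160,265,230),8,"pics/d18.png",P);zoom(C["top"],(200,140,270,210),8,"pics/t18.png",P)
cv2.imwrite("pics/m18.png",cv2.resize(np.hstack([cv2.imread("pics/d18.png"),cv2.imread("pics/t18.png")]),(800,400)))
E
```

```text
t 23.925 p [0.571  0.051  0.0301] jig [-47.2913  53.5174  30.1437] F [-4.089  -8.6129  0.0358] op 0.20324588881383715 q [ 0.5771  1.0263 -1.1922  2.487   2.33    1.2123 -0.5748]
[[-0.7089 -0.061   0.7027]
 [-0.0395  0.9981  0.0467]
 [-0.7042  0.0053 -0.71  ]]
```

View pics/d18.png

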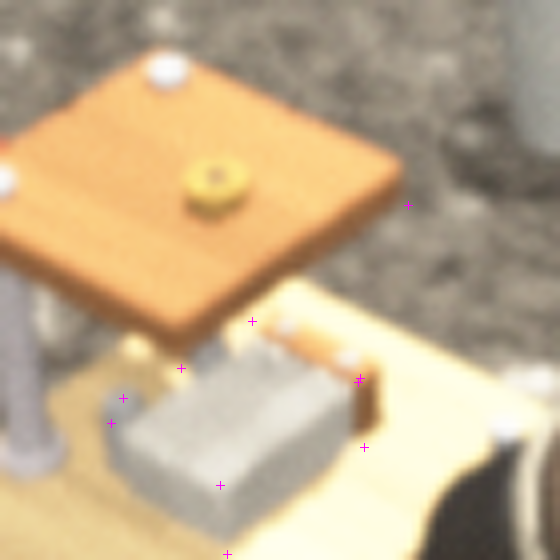

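View pics/t18.png

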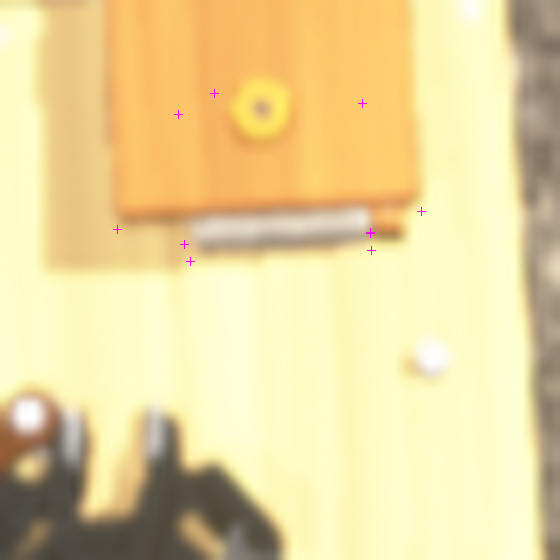

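Emit:
{"api": "drive_tool", "payload": {
  "deltas": [
    [[0, -1, 0], [0, 0, 0], 20],
    [[0, -3, 0], [0, 0, 0], 20],
    [[0, -5, 0], [0, 0, 0], 40],
    [[0, -6.85, 0], [0, 0, 0], 53],
    [[0, -6.85, 0], [0, 0, 0], 53],
    [[0, -6.85, 0], [0, 0, 0], 53],
    [[0, -6.85, 0], [0, 0, 0], 53]
  ]
}}

```text
time_s: 24.9
tool_pos: [0.5759, -0.0203, 0.0295]
tcp_rot: [[-0.709, -0.055, 0.703], [-0.038, 0.998, 0.04], [-0.704, 0.001, -0.71]]
contact_force: [-0.8, -0.6, 0.1]
opening: 0.527
```

```bash
python3 - <<'E'
from h import *
st()
C=cap("19");zoom(C["top"],(190,140,270,220),7,"pics/t19.png")
for x in(5,12,17):
  p=J([x,-15,0]); p[2]=.028
  go(p,tool(YAW+np.pi/2,45))
E
```

```text
t 24.9 p [ 0.5759 -0.0203  0.0295] jig [-46.1375 -17.9275  29.5457] F [-0.8011 -0.5944  0.0642] op 0.5269497137027488 q [ 0.78    1.0049 -1.1618  2.4763  2.4211  1.057  -0.476 ]
[[-0.7094 -0.0549  0.7027]
 [-0.0381  0.9985  0.0395]
 [-0.7038  0.0012 -0.7104]]
d_cm [-3.5446  0.2859  3.7115] rot_deg [ 0.153  -0.2812  0.0602]
d_cm [-4.042  0.284  4.204] rot_deg [ 0.153  -0.2812  0.0602]
d_cm [-4.3972  0.2827  4.5559] rot_deg [ 0.153  -0.2812  0.0602]
```

View pics/t19.png

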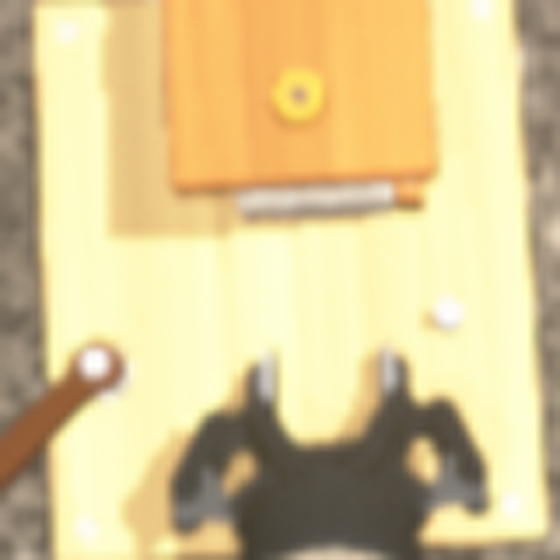

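Emit:
{"api": "drive_tool", "payload": {
  "deltas": [
    [[-1, 0.5, 1.1], [0, 0, 0], 53],
    [[-2, 0.55, 2.1], [0, 0, 0], 53],
    [[-3, 0.55, 3.1], [0, 0, 0], 53],
    [[-3.5, 0.55, 3.7], [0, 0, 0], 53],
    [[-3.9, 0.55, 4.1], [0, 0, 0], 53],
    [[-4.15, 0.55, 4.3], [0, 0, 0], 53],
    [[-4.3, 0.55, 4.45], [0, 0, 0], 53],
    [[-4.3, 0.55, 4.45], [0, 0, 0], 53]
  ]
}}

```text
time_s: 26.0
tool_pos: [0.6371, -0.0115, 0.028]
tcp_rot: [[-0.71, -0.055, 0.702], [-0.038, 0.998, 0.04], [-0.704, 0.001, -0.711]]
contact_force: [0.3, 0.4, -0.3]
opening: 0.529
```

Emit:
{"api": "drive_tool", "payload": {
  "deltas": [
    [[-0.1, 0, 0.1], [0, 0, 0], 53],
    [[-0.15, 0, 0.15], [0, 0, 0], 53],
    [[-0.15, 0, 0.15], [0, 0, 0], 53]
  ]
}}

```text
time_s: 26.38
tool_pos: [0.6376, -0.0113, 0.0277]
tcp_rot: [[-0.711, -0.056, 0.701], [-0.039, 0.998, 0.04], [-0.702, 0.001, -0.712]]
contact_force: [-10.1, -1.8, 8.1]
opening: 0.53
```

```bash
python3 - <<'E'
from h import *
st()
E
```

```text
t 26.375 p [ 0.6376 -0.0113  0.0277] jig [ 16.0154 -12.1897  27.7102] F [-10.0875  -1.7638   8.0559] op 0.5304079769844711 q [ 0.7364  1.0094 -1.1326  2.3336  2.3765  0.9685 -0.3989]
[[-0.7107 -0.056   0.7013]
 [-0.0394  0.9984  0.0398]
 [-0.7024  0.0007 -0.7118]]
```

Emit:
{"api": "drive_tool", "payload": {
  "deltas": [
    [[1.0, 0, -1.0], [0, 0, 0], 53],
    [[2.5, 0, -2.5], [0, 0, 0], 53],
    [[4, 0, -4], [0, 0, 0], 53],
    [[5, 0, -5.5], [0, 0, 0], 53],
    [[6, 0, -7], [0, 0, 0], 53],
    [[6, 0, -7], [0, 0, 0], 53]
  ]
}}

```text
time_s: 27.12
tool_pos: [0.5444, -0.0164, 0.0352]
tcp_rot: [[-0.711, -0.057, 0.701], [-0.041, 0.998, 0.041], [-0.702, 0.0, -0.712]]
contact_force: [0.7, 0.3, 0.1]
opening: 0.532
```

```bash
python3 - <<'E'
from h import *
st()
C=cap("20")
P=[J(a) for a in ([19,-51,50],[19,21,50],[19,21,18],[19,-51,18],[20,-51,48])]
zoom(C["scene"],(200,185,260,240),10,"pics/d20.png");zoom(C["top"],(210,150,265,190),14,"pics/t20.png")
E
```

```text
t 27.125 p [ 0.5444 -0.0164  0.0352] jig [-77.3291 -12.3666  35.2298] F [0.6894 0.2618 0.0522] op 0.5317095863619957 q [ 0.7723  0.9842 -1.1789  2.5478  2.4154  1.1032 -0.5287]
[[-0.7113 -0.0575  0.7005]
 [-0.0406  0.9983  0.0406]
 [-0.7017  0.0004 -0.7125]]
```

View pics/d20.png

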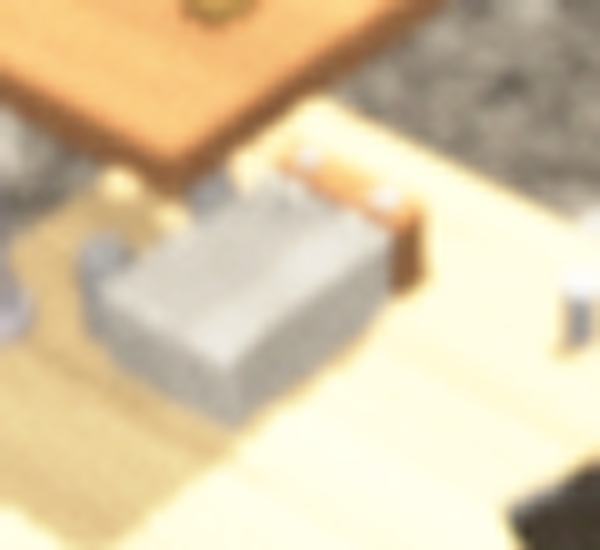

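View pics/t20.png

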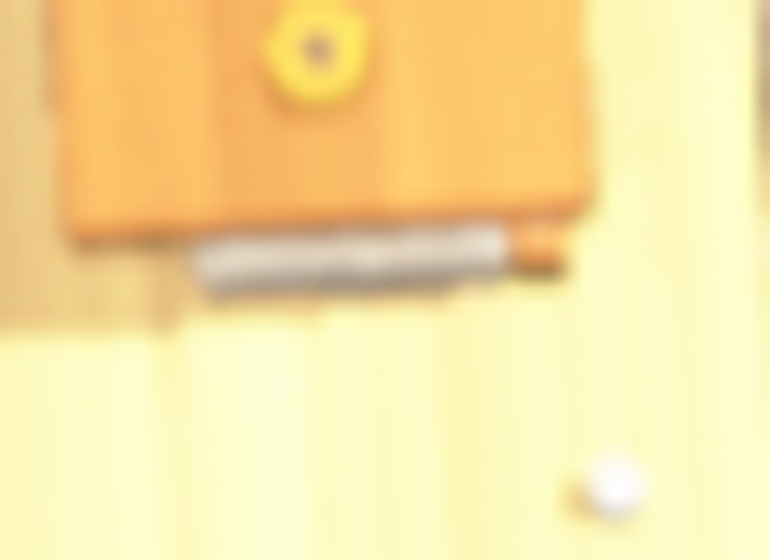

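```bash
python3 - <<'E'
from h import *
C=dict(np.load("top20.npz"));hsv=cv2.cvtColor(C["img"],cv2.COLOR_BGR2HSV)
print("pot",onplane(C,[(140+25/3,110+200/3)],.076))
cap("21"); D=dict(np.load("scene21.npz"))
zoom(C,(150,170,230,240),8,"pics/t21.png",[[.4944,.1586,.078]]);zoom(D,(195,235,255,315),8,"pics/d21.png",[[.4944,.1586,.078]])
print(J([-45-110*np.sin(2.4),85-110*np.cos(2.4),62]))
p=J([-90,-12,0]);p[2]=.15;go(p,tool(YAW+np.pi/2,0))
E
```

```text
pot [[0.6142 0.2472 0.076 ]]
[0.4932 0.1596 0.062 ]
d_cm [-6.9899  0.0769 -9.1908] rot_deg [ 0.1103 44.6589  0.15  ]
```

View pics/t21.png

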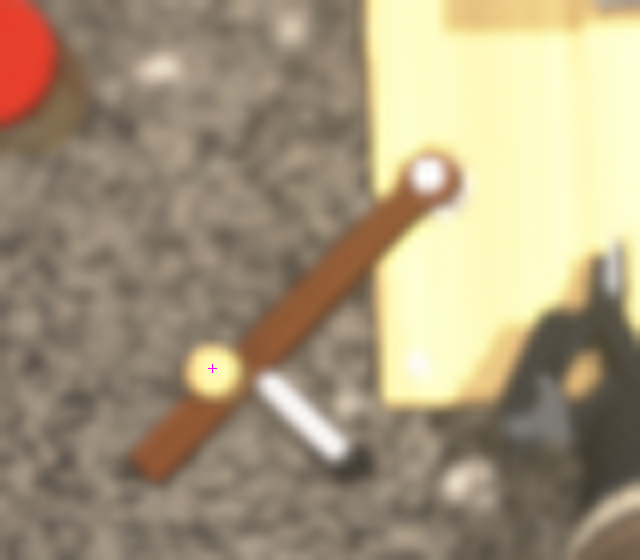

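View pics/d21.png

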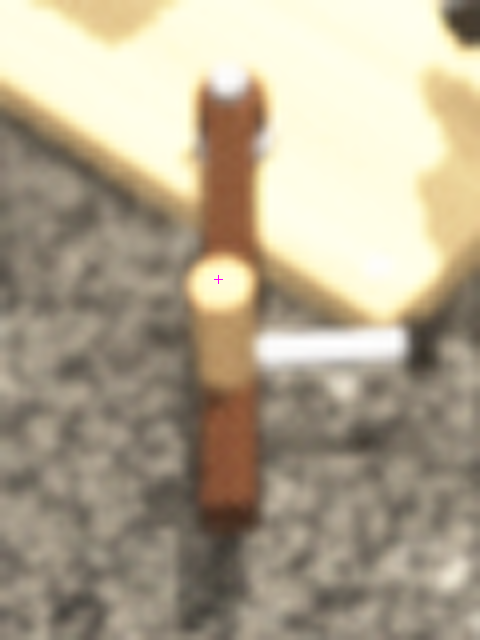

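Emit:
{"api": "drive_tool", "payload": {
  "deltas": [
    [[-2, 0, -3], [0, 5, 0], 53],
    [[-4, 0, -6], [0, 14, 0], 53],
    [[-6, 0, -8], [0, 23, 0], 53],
    [[-7, 0, -9.2], [0, 32, 0], 45],
    [[-7, 0, -9.2], [0, 40, 0], 45],
    [[-7, 0, -9.2], [0, 44.7, 0], 45],
    [[-7, 0, -9.2], [0, 44.7, 0], 45],
    [[-7, 0, -9.2], [0, 44.7, 0], 45],
    [[-7, 0, -9.2], [0, 44.7, 0], 45]
  ]
}}

```text
time_s: 28.45
tool_pos: [0.5316, -0.0179, 0.1489]
tcp_rot: [[-0.999, -0.055, 0.0], [-0.055, 0.999, -0.0], [-0.0, -0.0, -1.0]]
contact_force: [-1.2, -0.1, -0.5]
opening: 0.45
```

```bash
python3 - <<'E'
from h import *
st()
go([.494,.159,.13],tool(YAW+np.pi/2,0))
go([.494,.159,.050],tool(YAW+np.pi/2,0))
E
```

```text
t 28.45 p [ 0.5316 -0.0179  0.1489] jig [-90.2251 -13.1981 148.8875] F [-1.1551 -0.0536 -0.4563] op 0.44978758158468607 q [ 0.711   0.6498 -1.1517  1.8403  0.6671  1.1047  0.9357]
[[-0.9985 -0.0546  0.0001]
 [-0.0546  0.9985 -0.0001]
 [-0.0001 -0.0001 -1.    ]]
d_cm [ 2.7872 17.8693  1.8872] rot_deg [-0.004   0.0054  0.1313]
d_cm [ 2.7879 17.8698  9.8872] rot_deg [-0.004   0.0054  0.1313]
```

Emit:
{"api": "drive_tool", "payload": {
  "deltas": [
    [[1, 5, 0], [0, 0, 0], 45],
    [[2, 11, 0], [0, 0, 0], 45],
    [[2.8, 16, 1], [0, 0, 0], 45],
    [[2.8, 17.9, 2], [0, 0, 0], 45],
    [[2.8, 17.9, 2], [0, 0, 0], 45],
    [[2.8, 17.9, 2], [0, 0, 0], 45]
  ]
}}

```text
time_s: 29.2
tool_pos: [0.4934, 0.1578, 0.1286]
tcp_rot: [[-0.999, -0.054, 0.001], [-0.054, 0.999, -0.002], [-0.001, -0.002, -1.0]]
contact_force: [-0.1, 0.3, 0.8]
opening: 0.45
```

```bash
python3 - <<'E'
from h import *
st()
go([.494,.159,.050],tool(YAW+np.pi/2,0))
C=cap("22");zoom(C["scene"],(180,200,280,300),6,"pics/d22.png")
E
```

```text
t 29.2 p [0.4934 0.1578 0.1286] jig [-119.1357  164.3015  128.5703] F [-0.0541  0.3441  0.7765] op 0.4497566705733606 q [ 0.3542  0.6391 -1.1124  1.8951  0.6708  1.0415  0.5784]
[[-0.9985 -0.0544  0.0008]
 [-0.0544  0.9985 -0.0019]
 [-0.0007 -0.0019 -1.    ]]
d_cm [-0.0579  0.1278  7.8568] rot_deg [-0.1108  0.0399  0.1167]
```

View pics/d22.png

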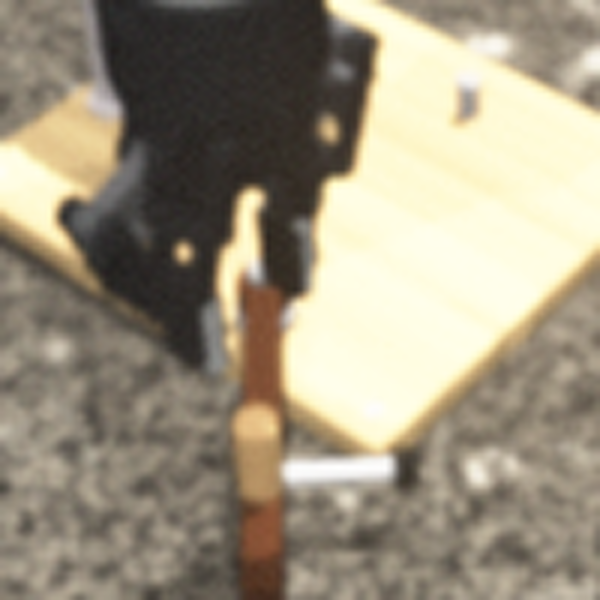

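Emit:
{"api": "drive_tool", "payload": {
  "deltas": [
    [[0, 0.1, 3], [0, 0, 0], 45],
    [[0, 0.1, 6], [0, 0, 0], 45],
    [[0, 0.1, 7.5], [0, 0, 0], 45],
    [[0, 0.1, 7.7], [0, 0, 0], 45],
    [[0, 0.1, 7.7], [0, 0, 0], 45]
  ]
}}

```text
time_s: 29.92
tool_pos: [0.4945, 0.1589, 0.0526]
tcp_rot: [[-0.999, -0.053, 0.002], [-0.053, 0.999, -0.001], [-0.002, -0.001, -1.0]]
contact_force: [0.6, -0.3, 0.6]
opening: 0.448
```

```bash
python3 - <<'E'
from h import *
st()
C=cap("23");zoom(C["scene"],(180,200,280,300),6,"pics/d23.png")
E
```

```text
t 29.925 p [0.4945 0.1589 0.0526] jig [-118.0281  165.285    52.5982] F [ 0.5659 -0.2849  0.5567] op 0.44833153324595654 q [ 0.2825  0.728  -1.0134  1.9606  0.7947  0.9155  0.476 ]
[[-0.9986 -0.0526  0.0017]
 [-0.0526  0.9986 -0.0006]
 [-0.0017 -0.0007 -1.    ]]
```

View pics/d23.png

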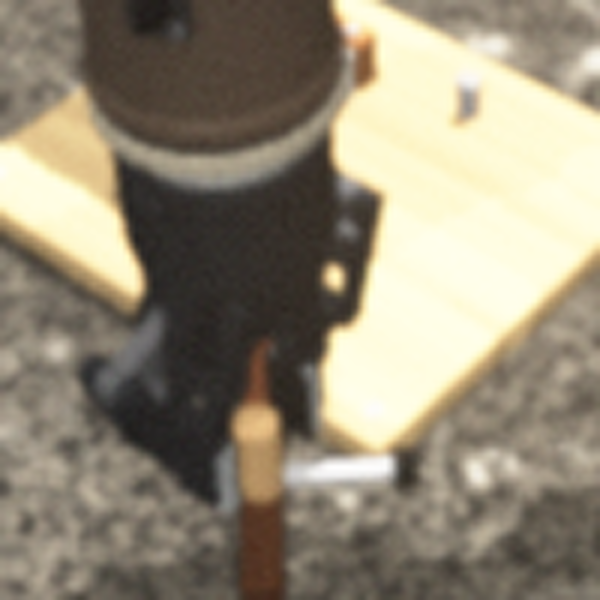

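Emit:
{"api": "drive_tool", "payload": {
  "deltas": [
    [[0, 0, 0], [0, 0, 0], 15],
    [[0, 0, 0], [0, 0, 0], 10],
    [[0, 0, 0], [0, 0, 0], 10],
    [[0, 0, 0], [0, 0, 0], 10],
    [[0, 0, 0], [0, 0, 0], 10]
  ]
}}

```text
time_s: 30.65
tool_pos: [0.4952, 0.1592, 0.0536]
tcp_rot: [[-0.999, -0.052, 0.004], [-0.052, 0.999, -0.0], [-0.004, -0.001, -1.0]]
contact_force: [-1.5, -1.5, 6.0]
opening: 0.191
```

```bash
python3 - <<'E'
from h import *
st()
C=cap("24");zoom(C["scene"],(180,200,280,300),6,"pics/d24.png")
R0=np.array(telemetry.sense()["tcp_rot"]);p0=np.array(telemetry.sense()["tool_pos"])
j=RJ.T@(p0-O)*1000; a0=np.arctan2(-(j[0]+45),-(j[1]-85)); r=np.hypot(j[0]+45,j[1]-85); print("ang",a0,r)
for a in np.append(np.arange(a0,0,-.13),[0,-.02]):
    rr=110+(r-110)*max(a,0)/a0
    p=J([-45-rr*np.sin(a),85-rr*np.cos(a),0]);p[2]=p0[2]
    print(round(a,2),np.round(R0.T@(p-p0)*100,1))
E
```

```text
t 30.65 p [0.4952 0.1592 0.0536] jig [-117.2774  165.5486   53.6237] F [-1.4991 -1.5189  5.9816] op 0.1909396399936342 q [ 0.2827  0.7264 -1.014   1.9597  0.7945  0.9158  0.476 ]
[[-0.9986 -0.0523  0.0037]
 [-0.0523  0.9986 -0.0004]
 [-0.0037 -0.0006 -1.    ]]
ang 2.4104130021341867 108.23077022585089
2.41 [-0. -0.  0.]
2.28 [ 1. -1. -0.]
2.15 [ 1.8 -2.1 -0. ]
2.02 [ 2.5 -3.3 -0. ]
1.89 [ 3.1 -4.6 -0. ]
1.76 [ 3.4 -6.  -0. ]
1.63 [ 3.6 -7.4 -0. ]
1.5 [ 3.6 -8.8 -0. ]
1.37 [  3.5 -10.2  -0. ]
1.24 [  3.1 -11.6  -0. ]
1.11 [  2.6 -12.9  -0. ]
0.98 [  1.9 -14.1   0. ]
0.85 [  1.  -15.3   0. ]
0.72 [ -0.  -16.3   0. ]
0.59 [ -1.1 -17.2   0. ]
0.46 [ -2.4 -17.9   0. ]
0.33 [ -3.7 -18.4   0. ]
0.2 [ -5.  -18.8   0. ]
0.07 [ -6.5 -19.    0. ]
0.0 [ -7.2 -19.1   0. ]
-0.02 [ -7.4 -19.1   0. ]
```

View pics/d24.png

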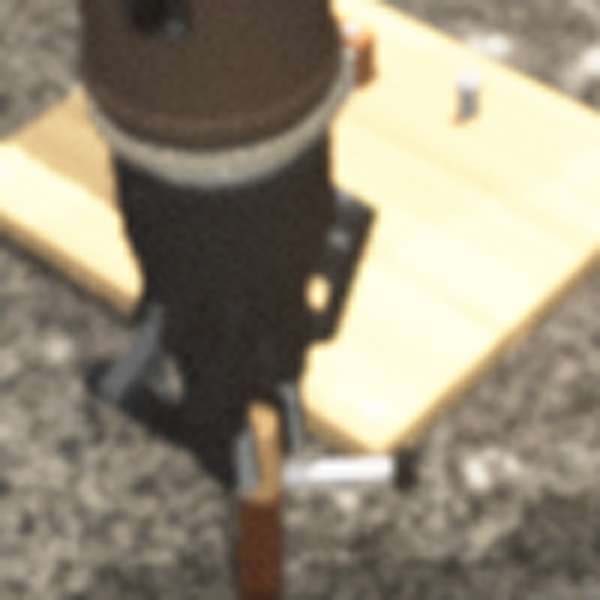

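Emit:
{"api": "drive_tool", "payload": {
  "deltas": [
    [[0.5, -0.5, -0.1], [0, 0, 0], 10],
    [[1.0, -1.0, -0.1], [0, 0, 0], 10],
    [[1.8, -2.1, -0.1], [0, 0, 0], 10],
    [[2.5, -3.3, -0.1], [0, 0, 0], 10],
    [[3.1, -4.6, -0.1], [0, 0, 0], 10],
    [[3.4, -6.0, -0.1], [0, 0, 0], 10],
    [[3.6, -7.4, -0.1], [0, 0, 0], 10],
    [[3.6, -8.8, -0.1], [0, 0, 0], 10],
    [[3.6, -8.8, -0.1], [0, 0, 0], 10]
  ]
}}

```text
time_s: 31.88
tool_pos: [0.4572, 0.0669, 0.0537]
tcp_rot: [[-0.999, -0.053, -0.006], [-0.053, 0.999, -0.005], [0.007, -0.005, -1.0]]
contact_force: [-21.7, -2.3, 11.4]
opening: 0.188
```

```bash
python3 - <<'E'
from h import *
st()
C=cap("25");zoom(C["scene"],(180,160,300,280),5,"pics/d25.png")
R0=np.array(telemetry.sense()["tcp_rot"]);p0=np.array(telemetry.sense()["tool_pos"])
j=RJ.T@(p0-O)*1000; a0=np.arctan2(-(j[0]+45),-(j[1]-85)); r=np.hypot(j[0]+45,j[1]-85); print("ang",a0,r)
for a in np.append(np.arange(a0,0,-.13),[0,-.02]):
    rr=110+(r-110)*max(a,0)/a0
    p=J([-45-rr*np.sin(a),85-rr*np.cos(a),0]);p[2]=p0[2]
    print(round(a,2),np.round(R0.T@(p-p0)*100,1))
E
```

```text
t 31.875 p [0.4572 0.0669 0.0537] jig [-160.1189   75.3708   53.6501] F [-21.7199  -2.336   11.3946] op 0.18822091131281382 q [ 0.4919  0.6704 -1.0483  2.0865  0.7909  0.863   0.5916]
[[-0.9986 -0.0526 -0.0064]
 [-0.0526  0.9986 -0.0054]
 [ 0.0067 -0.0051 -1.    ]]
ang 1.4890658573680593 115.54406811937784
1.49 [ 0. -0.  0.]
1.36 [-0.3 -1.5  0. ]
1.23 [-0.7 -2.9  0. ]
1.1 [-1.4 -4.2  0. ]
0.97 [-2.1 -5.5  0. ]
0.84 [-3.1 -6.6  0. ]
0.71 [-4.2 -7.6  0. ]
0.58 [-5.4 -8.4  0. ]
0.45 [-6.7 -9.1  0. ]
0.32 [-8.  -9.6 -0. ]
0.19 [-9.4 -9.9 -0. ]
0.06 [-10.9 -10.1  -0. ]
0.0 [-11.5 -10.1  -0. ]
-0.02 [-11.7 -10.1  -0. ]
```

View pics/d25.png

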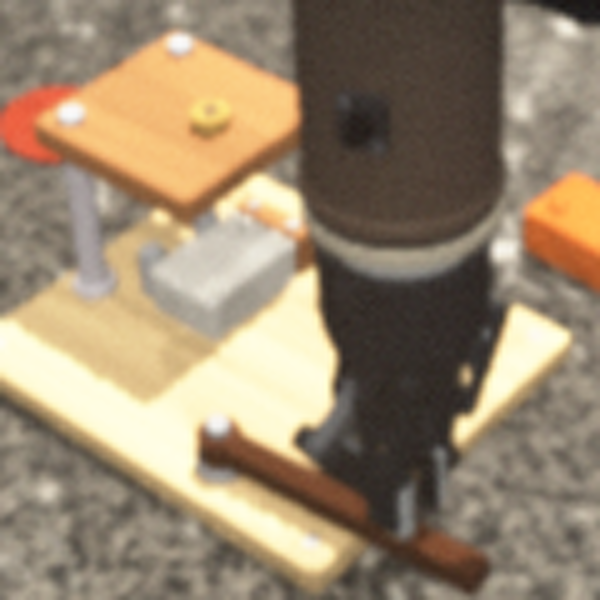

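Emit:
{"api": "drive_tool", "payload": {
  "deltas": [
    [[0, 0, 0], [0, 0, 0], 40],
    [[0, 0, 0], [0, 0, 0], 40],
    [[0, 0, 0], [0, 0, 0], 40],
    [[0, 0, 0], [0, 0, 0], 40]
  ]
}}

```text
time_s: 32.48
tool_pos: [0.4576, 0.0671, 0.0538]
tcp_rot: [[-0.999, -0.052, -0.006], [-0.052, 0.999, -0.006], [0.006, -0.005, -1.0]]
contact_force: [-0.8, -0.3, 0.1]
opening: 0.399
```

```bash
python3 - <<'E'
from h import *
st()
C=cap("26");zoom(C["scene"],(210,220,290,290),8,"pics/d26.png");zoom(C["top"],(170,150,290,270),5,"pics/t26.png")
E
```

```text
t 32.475 p [0.4576 0.0671 0.0538] jig [-159.6399   75.5732   53.8201] F [-0.772  -0.3294  0.0916] op 0.3992579281617043 q [ 0.491   0.67   -1.0477  2.0858  0.7909  0.8629  0.5914]
[[-0.9986 -0.0525 -0.0056]
 [-0.0524  0.9986 -0.0056]
 [ 0.0059 -0.0053 -1.    ]]
```

View pics/d26.png

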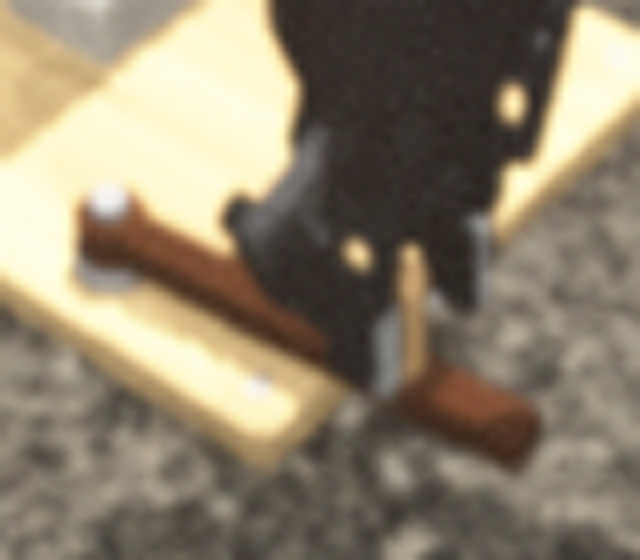

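View pics/t26.png

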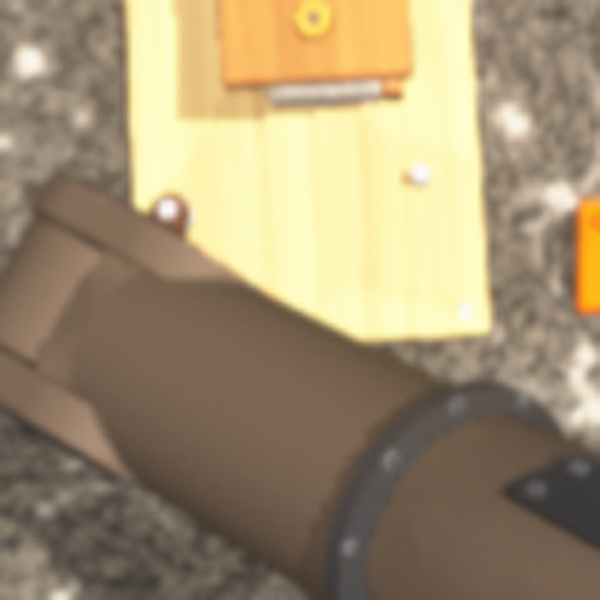

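```bash
python3 - <<'E'
from h import *
C=dict(np.load("scene26.npz"))
for a in (1.35,1.4,1.45,1.5,1.55,1.6):
    P=J([-45-110*np.sin(a),85-110*np.cos(a),65]); d=np.array([.577,.817,0])*0
    cam=np.array(C["world_from_camera"])[:3,3]; v=P-cam; v[2]=0; v/=np.linalg.norm(v); rt=np.array([v[1],-v[0],0])
    print(a,P,(proj(C,[P,P+.009*rt,P-.009*rt])-[210,220]+.5)*8-.5)
    E=J([-45-140*np.sin(a),85-140*np.cos(a),42]);print((proj(C,[E])-[210,220]+.5)*8-.5)
print((proj(C,[[.4576,.0671,.065]])-[210,220]+.5)*8-.5)
E
```

```text
1.35 [0.4657 0.0529 0.065 ] [[423.2726 273.3831]
 [453.4014 273.3089]
 [393.1525 273.4553]]
[[513.5555 358.5287]]
1.4 [0.4643 0.0582 0.065 ] [[414.813  285.451 ]
 [445.0659 285.2882]
 [384.5671 285.6117]]
[[503.3005 374.2962]]
1.45 [0.4633 0.0636 0.065 ] [[405.4699 297.2903]
 [435.8439 297.0273]
 [375.1009 297.5512]]
[[491.8906 389.799 ]]
1.5 [0.4624 0.069  0.065 ] [[395.2594 308.8641]
 [425.7513 308.4891]
 [364.7703 309.2368]]
[[479.3419 404.9862]]
1.55 [0.4619 0.0745 0.065 ] [[384.2011 320.1351]
 [414.8071 319.6366]
 [353.5953 320.6314]]
[[465.6751 419.8068]]
1.6 [0.4616 0.08   0.065 ] [[372.3176 331.0665]
 [403.0338 330.4329]
 [341.599  331.698 ]]
[[450.9159 434.2096]]
[[411.845  313.3413]]
```

Emit:
{"api": "drive_tool", "payload": {
  "deltas": [
    [[-0.5, 0.1, 0], [0, 0, 0], 40],
    [[-0.5, 0.1, 0], [0, 0, 0], 28],
    [[-0.5, 0.1, 0], [0, 0, 0], 28],
    [[-0.5, 0.1, 0], [0, 0, 0], 28]
  ]
}}

```text
time_s: 33.08
tool_pos: [0.4622, 0.0684, 0.0536]
tcp_rot: [[-0.999, -0.053, -0.006], [-0.053, 0.999, -0.006], [0.006, -0.005, -1.0]]
contact_force: [0.4, 0.3, 0.9]
opening: 0.281
```

```bash
cat > path.py <<'E'
from h import *
st()
s=telemetry.sense();R0=np.array(s["tcp_rot"]);p0=np.array(s["tool_pos"])
j=RJ.T@(p0-O)*1000; a0=np.arctan2(-(j[0]+45),-(j[1]-85)); r=np.hypot(j[0]+45,j[1]-85); print("ang",a0,r)
for a in np.append(np.arange(a0,0,-.11),[0,-.03]):
    rr=110
    p=J([-45-rr*np.sin(a),85-rr*np.cos(a),0]);p[2]=p0[2]
    print(round(a,2),np.round(R0.T@(p-p0)*100,1),round(-(a0-a)*57.3*.75,1))
E
python3 path.py
```

```text
t 33.075 p [0.4622 0.0684 0.0536] jig [-154.9676   76.6169   53.6457] F [0.3634 0.3051 0.9146] op 0.28070595733662096 q [ 0.4859  0.6759 -1.0451  2.0746  0.7911  0.8691  0.5945]
[[-0.9986 -0.0528 -0.0062]
 [-0.0527  0.9986 -0.0056]
 [ 0.0064 -0.0053 -1.    ]]
ang 1.494711392637631 110.28667853502445
1.49 [-0.  0. -0.] -0.0
1.38 [-0.2 -1.2  0. ] -4.7
1.27 [-0.5 -2.4  0. ] -9.5
1.16 [-0.9 -3.5  0. ] -14.2
1.05 [-1.4 -4.6  0. ] -18.9
0.94 [-2.1 -5.6  0. ] -23.6
0.83 [-2.8 -6.5  0. ] -28.4
0.72 [-3.7 -7.4  0. ] -33.1
0.61 [-4.6 -8.1  0. ] -37.8
0.5 [-5.7 -8.8  0. ] -42.5
0.39 [-6.8 -9.3  0. ] -47.3
0.28 [-7.9 -9.7  0. ] -52.0
0.17 [ -9.1 -10.   -0. ] -56.7
0.06 [-10.3 -10.1  -0. ] -61.5
0.0 [-11.  -10.2  -0. ] -64.2
-0.03 [-11.3 -10.2  -0. ] -65.5
```

Emit:
{"api": "drive_tool", "payload": {
  "deltas": [
    [[-0.2, -1.2, 0], [0, 0, -4.7], 28],
    [[-0.5, -2.4, 0], [0, 0, -9.5], 28],
    [[-0.9, -3.5, 0], [0, 0, -14.2], 28],
    [[-1.4, -4.6, 0], [0, 0, -18.9], 28],
    [[-2.1, -5.6, 0], [0, 0, -23.6], 28],
    [[-2.8, -6.5, 0], [0, 0, -28.4], 28],
    [[-3.7, -7.4, 0], [0, 0, -33.1], 28],
    [[-3.7, -7.4, 0], [0, 0, -33.1], 28]
  ]
}}

```text
time_s: 34.08
tool_pos: [0.5034, -0.0041, 0.0536]
tcp_rot: [[-0.809, -0.588, -0.006], [-0.588, 0.809, -0.005], [0.008, -0.0, -1.0]]
contact_force: [-0.9, 0.1, -1.2]
opening: 0.28
```

```bash
python3 path.py; python3 - <<'E'
from h import *
C=cap("27");zoom(C["scene"],(190,170,290,280),6,"pics/d27.png")
E
```

```text
t 34.075 p [ 0.5034 -0.0041  0.0536] jig [-117.6507    2.0906   53.5561] F [-0.8607  0.0817 -1.1725] op 0.28048815676262856 q [ 0.6768  0.7923 -1.1564  1.9866  0.8888  1.0013  1.2718]
[[-0.809  -0.5877 -0.0063]
 [-0.5877  0.8091 -0.0052]
 [ 0.0082 -0.0005 -1.    ]]
ang 0.719546245967538 110.23655141847274
0.72 [-0.  0. -0.] -0.0
0.61 [-0.4 -1.1 -0. ] -4.7
0.5 [-0.9 -2.2 -0. ] -9.5
0.39 [-1.6 -3.3 -0. ] -14.2
0.28 [-2.3 -4.2 -0. ] -18.9
0.17 [-3.1 -5.1 -0. ] -23.6
0.06 [-4.1 -5.9 -0. ] -28.4
0.0 [-4.6 -6.2 -0. ] -30.9
-0.03 [-4.9 -6.4 -0. ] -32.2
```

View pics/d27.png

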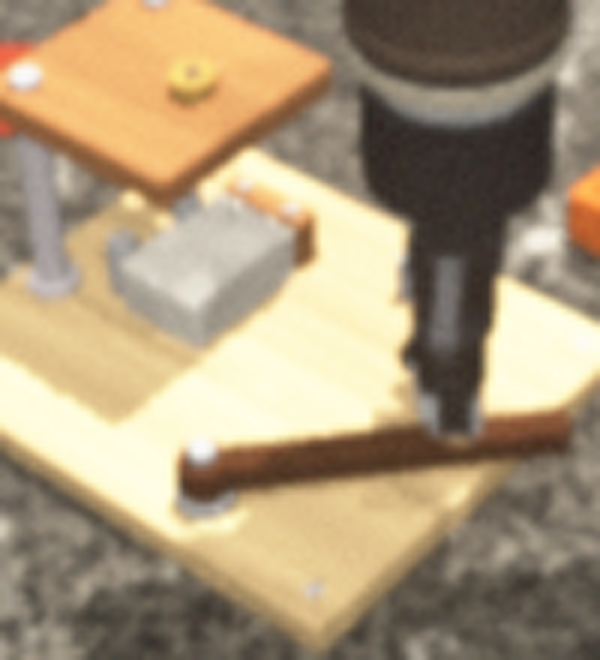

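Emit:
{"api": "drive_tool", "payload": {
  "deltas": [
    [[-0.4, -1.1, 0], [0, 0, -4.7], 28],
    [[-0.9, -2.2, 0], [0, 0, -9.5], 28],
    [[-1.6, -3.3, 0], [0, 0, -14.2], 28],
    [[-2.3, -4.2, 0], [0, 0, -18.9], 28],
    [[-3.1, -5.1, 0], [0, 0, -23.6], 28],
    [[-3.6, -5.5, 0], [0, 0, -26], 28],
    [[-4.1, -5.9, 0], [0, 0, -28.4], 28],
    [[-4.6, -6.2, 0], [0, 0, -30.9], 28],
    [[-4.9, -6.4, 0], [0, 0, -31], 28],
    [[-4.9, -6.4, 0], [0, 0, -31], 28]
  ]
}}

```text
time_s: 35.42
tool_pos: [0.5751, -0.0266, 0.0531]
tcp_rot: [[-0.391, -0.92, -0.014], [-0.92, 0.391, -0.009], [0.014, 0.01, -1.0]]
contact_force: [-22.4, -5.3, 15.5]
opening: 0.284
```

```bash
python3 path.py; python3 - <<'E'
from h import *
C=cap("28");zoom(C["scene"],(190,170,290,270),6,"pics/d28.png")
E
```

```text
t 35.425 p [ 0.5751 -0.0266  0.0531] jig [-47.2388 -24.1603  53.1229] F [-22.4086  -5.2544  15.5293] op 0.28384254254843594 q [ 0.6766  0.9173 -1.1977  1.8016  0.9475  1.1527  1.8859]
[[-0.3905 -0.9205 -0.0142]
 [-0.9205  0.3907 -0.0091]
 [ 0.014   0.0095 -0.9999]]
ang 0.020506212984854187 109.18325415974171
0.02 [ 0.1 -0.   0. ] -0.0
0.0 [-0.  -0.2 -0. ] -0.9
-0.03 [-0.2 -0.5 -0. ] -2.2
```

View pics/d28.png

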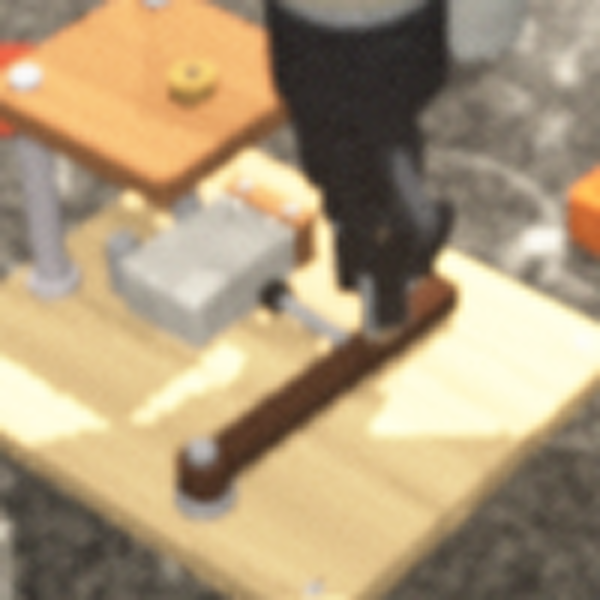

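Emit:
{"api": "drive_tool", "payload": {
  "deltas": [
    [[0, 0.1, 0], [0, 0, 0], 28],
    [[0, 0.1, 0], [0, 0, 0], 42],
    [[0, 0.1, 0], [0, 0, 0], 42],
    [[0, 0.1, -3], [0, 0, 0], 42],
    [[0, 0.1, -6], [0, 0, 0], 42],
    [[0, 1, -10], [0, 0, 0], 42],
    [[0, 5, -15], [0, 0, 0], 42],
    [[0, 11, -18], [0, 0, 0], 42],
    [[0, 16, -18], [0, 0, 0], 42],
    [[0, 16, -18], [0, 0, 0], 42]
  ]
}}

```text
time_s: 36.78
tool_pos: [0.4276, 0.0392, 0.2355]
tcp_rot: [[-0.387, -0.922, -0.012], [-0.922, 0.387, -0.014], [0.017, 0.006, -1.0]]
contact_force: [0.4, -0.4, 0.5]
opening: 0.421
```

```bash
python3 - <<'E'
from h import *
st()
C=cap("29");zoom(C["scene"],(190,170,290,270),6,"pics/d29.png");zoom(C["top"],(185,125,275,225),6,"pics/t29.png")
E
```

```text
t 36.775 p [0.4276 0.0392 0.2355] jig [-191.1273   49.2918  235.4896] F [ 0.3917 -0.3661  0.4712] op 0.4214406227843705 q [ 0.7887  0.358  -1.2541  1.9385  0.3842  1.1345  2.1234]
[[-0.3871 -0.9219 -0.012 ]
 [-0.9219  0.3873 -0.0136]
 [ 0.0172  0.0058 -0.9998]]
```

View pics/d29.png

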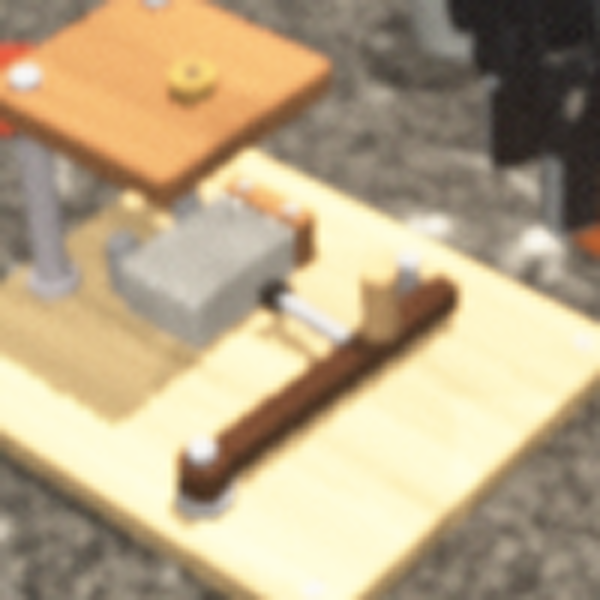

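View pics/t29.png

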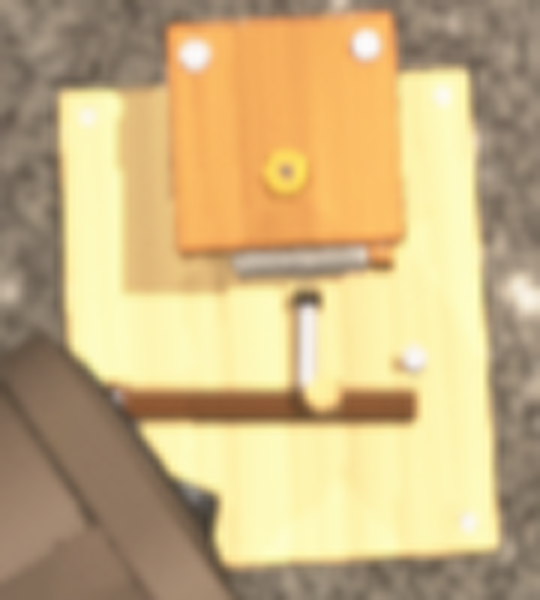

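```bash
python3 - <<'E'
from h import *
C={n:dict(np.load(n+"29.npz")) for n in("scene","top")}
for n,box,f in(("scene",(190,170,290,270),6),("top",(185,125,275,225),6)):
  for a in(0,):
    P=[J([-45-158*np.sin(a),85-158*np.cos(a),42])]
    P=[J([-45-110*np.sin(a),85-110*np.cos(a),78]) for a in(0,.08)]+[J([-37,-60,42]),J([-45,85,44]),J([-30,-72,40])]
  zoom(C[n],box,f,f"pics/{n}z.png",P)
E
```

```text
(no output)
```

View pics/scenez.png

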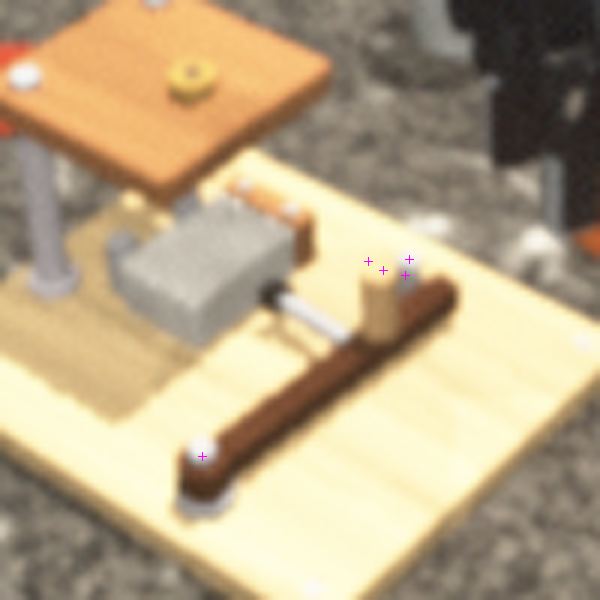

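View pics/topz.png

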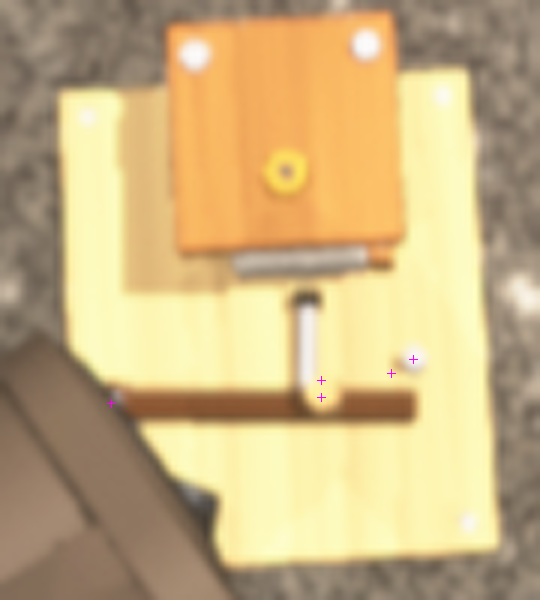

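```bash
python3 - <<'E'
from h import *
s=telemetry.sense(); R=np.array(s["tcp_rot"])
for z in(.15,.056):
  p=J([-105,-24,0]);p[2]=z; go(p,tool(YAW+np.pi/2+np.radians(64.5),0))
  go(p,tool(YAW+np.pi/2+np.radians(90),0))
E
```

```text
d_cm [  2.639  -10.6582   8.4683] rot_deg [ 0.4009 -0.8453 -0.4952]
d_cm [  2.639  -10.6582   8.4683] rot_deg [  0.5825  -0.7423 -25.9947]
d_cm [  2.5001 -10.7233  17.867 ] rot_deg [ 0.4009 -0.8453 -0.4952]
d_cm [  2.5001 -10.7233  17.867 ] rot_deg [  0.5825  -0.7423 -25.9947]
```

Emit:
{"api": "drive_tool", "payload": {
  "deltas": [
    [[1.3, -5, 3], [0.4, -0.8, -0.5], 10],
    [[2.6, -10.6, 6], [0.4, -0.8, -0.5], 0],
    [[2.6, -10.7, 10], [0.4, -0.8, -0.5], 0],
    [[2.5, -10.7, 15], [0.4, -0.8, -0.5], 0],
    [[2.5, -10.7, 17.8], [0.4, -0.8, -0.5], 0],
    [[2.5, -10.7, 17.8], [0.4, -0.8, -0.5], 0],
    [[2.5, -10.7, 17.8], [0.4, -0.8, -0.5], 0]
  ]
}}

```text
time_s: 37.75
tool_pos: [0.5183, -0.029, 0.0572]
tcp_rot: [[-0.383, -0.924, 0.0], [-0.924, 0.383, 0.0], [-0.0, -0.0, -1.0]]
contact_force: [-0.4, -0.1, -0.1]
opening: -0.0
```

```bash
python3 - <<'E'
from h import *
st()
C=cap("30");zoom(C["scene"],(190,170,290,270),6,"pics/d30.png")
for x in(-80,-72,-68,-64):
  p=J([x,-24,0]);p[2]=.056; go(p)
E
```

```text
t 37.75 p [ 0.5183 -0.029   0.0572] jig [-104.1045  -23.6072   57.1889] F [-0.3862 -0.081  -0.1397] op -0.0002604681573803003 q [ 0.6242  0.6942 -0.9638  1.9592  0.7422  0.8904  2.0137]
[[-0.3829 -0.9238  0.0004]
 [-0.9238  0.3829  0.0002]
 [-0.0004 -0.0003 -1.    ]]
d_cm [-1.0142 -2.1723  0.1881] rot_deg [0. 0. 0.]
d_cm [-1.3588 -2.8943  0.1895] rot_deg [0. 0. 0.]
d_cm [-1.5311 -3.2553  0.1902] rot_deg [0. 0. 0.]
d_cm [-1.7034 -3.6163  0.1909] rot_deg [0. 0. 0.]
```

View pics/d30.png

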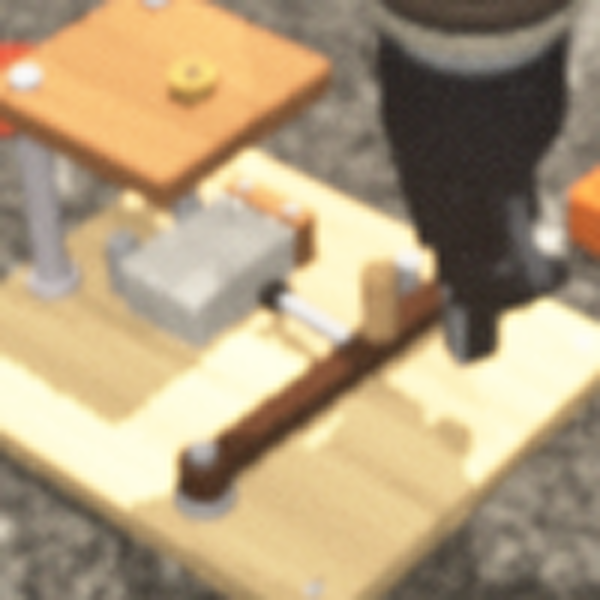

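Emit:
{"api": "drive_tool", "payload": {
  "deltas": [
    [[-0.5, -1.1, 0.1], [0, 0, 0], 0],
    [[-1.0, -2.2, 0.1], [0, 0, 0], 0],
    [[-1.2, -2.5, 0.1], [0, 0, 0], 0],
    [[-1.35, -2.9, 0.1], [0, 0, 0], 0],
    [[-1.35, -2.9, 0.1], [0, 0, 0], 0]
  ]
}}

```text
time_s: 38.48
tool_pos: [0.5505, -0.0278, 0.0568]
tcp_rot: [[-0.383, -0.924, 0.002], [-0.924, 0.383, -0.0], [-0.0, -0.002, -1.0]]
contact_force: [-0.1, 0.5, 0.3]
opening: 0.001
```

Emit:
{"api": "drive_tool", "payload": {
  "deltas": [
    [[-0.1, -0.2, 0], [0, 0, 0], 0],
    [[-0.2, -0.4, 0], [0, 0, 0], 0],
    [[-0.2, -0.4, 0], [0, 0, 0], 0]
  ]
}}

```text
time_s: 38.85
tool_pos: [0.5544, -0.0276, 0.0566]
tcp_rot: [[-0.383, -0.924, 0.0], [-0.924, 0.383, -0.001], [0.001, -0.001, -1.0]]
contact_force: [-2.3, -0.9, 1.8]
opening: 0.002
```

```bash
python3 - <<'E'
from h import *
st()
C=cap("31");zoom(C["scene"],(190,170,290,270),6,"pics/d31.png",[J([-45,-25,78])])
E
```

```text
t 38.85 p [ 0.5544 -0.0276  0.0566] jig [-67.9826 -24.0783  56.6357] F [-2.3102 -0.942   1.7528] op 0.0024514834640123728 q [ 0.5893  0.7351 -0.9472  1.8726  0.7448  0.9344  2.0362]
[[-0.3829 -0.9238  0.0005]
 [-0.9238  0.3829 -0.0007]
 [ 0.0005 -0.0007 -1.    ]]
```

View pics/d31.png

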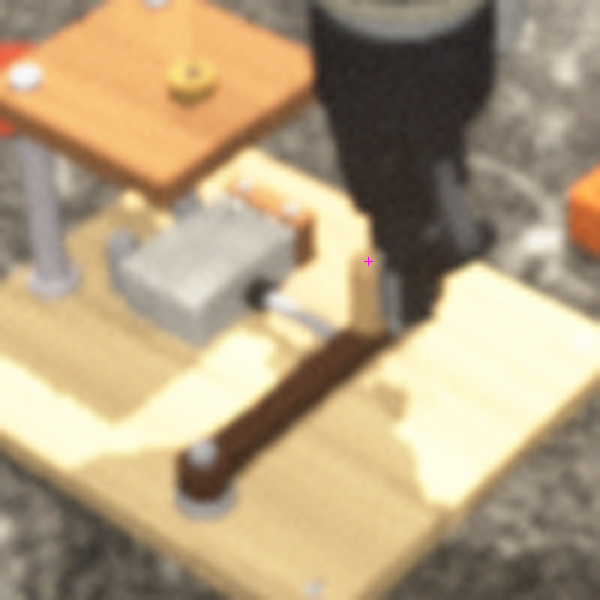

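Emit:
{"api": "drive_tool", "payload": {
  "deltas": [
    [[-0.1, -0.2, 0], [0, 0, 0], 0],
    [[-0.15, -0.3, 0], [0, 0, 0], 0],
    [[-0.15, -0.3, 0], [0, 0, 0], 0]
  ]
}}

```text
time_s: 39.33
tool_pos: [0.555, -0.0277, 0.0563]
tcp_rot: [[-0.383, -0.924, -0.004], [-0.924, 0.383, -0.002], [0.004, 0.003, -1.0]]
contact_force: [-12.3, -1.9, 8.6]
opening: -0.001
```

Emit:
{"api": "drive_tool", "payload": {
  "deltas": [
    [[-0.1, -0.2, 0], [0, 0, 0], 0],
    [[-0.15, -0.3, 0], [0, 0, 0], 0],
    [[-0.15, -0.3, 0], [0, 0, 0], 0]
  ]
}}

```text
time_s: 39.7
tool_pos: [0.555, -0.0278, 0.056]
tcp_rot: [[-0.382, -0.924, -0.01], [-0.924, 0.382, -0.004], [0.008, 0.008, -1.0]]
contact_force: [-15.7, -2.1, 12.0]
opening: 0.002
```

```bash
python3 - <<'E'
from h import *
st()
C=cap("32");zoom(C["scene"],(190,170,290,270),6,"pics/d32.png",[J([-45,-25,78])])
E
```

```text
t 39.7 p [ 0.555  -0.0278  0.056 ] jig [-67.3148 -24.2992  56.0318] F [-15.7139  -2.0531  11.9767] op 0.0019907596035870353 q [ 0.5833  0.741  -0.9451  1.8621  0.7412  0.9494  2.0406]
[[-0.3819 -0.9242 -0.0099]
 [-0.9242  0.3819 -0.0044]
 [ 0.0078  0.0075 -0.9999]]
```

View pics/d32.png

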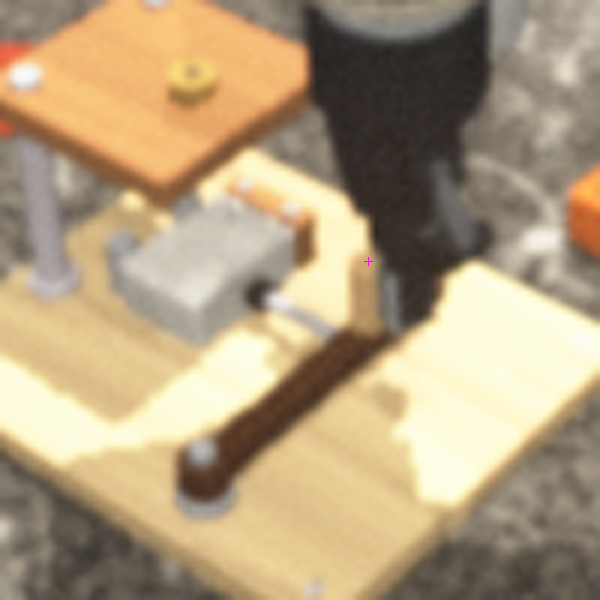

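Emit:
{"api": "drive_tool", "payload": {
  "deltas": [
    [[0.4, 0.8, 0], [0, 0, 0], 0],
    [[1.0, 2.2, 0], [0, 0, 0], 0],
    [[2.0, 4.4, 0], [0, 0, 0], 0],
    [[3, 6, -4], [0, 0, 0], 0],
    [[3, 8, -10], [0, 0, 0], 0],
    [[3, 12, -16], [0, 0, 0], 0],
    [[-6, 12, -18], [0, 0, 0], 0],
    [[-11, 12, -18], [0, 0, 0], 0],
    [[-15, 12, -18], [0, 0, 0], 0],
    [[-15, 12, -18], [0, 0, 0], 0]
  ]
}}

```text
time_s: 41.05
tool_pos: [0.5028, 0.1636, 0.2364]
tcp_rot: [[-0.374, -0.927, -0.008], [-0.927, 0.374, -0.001], [0.004, 0.007, -1.0]]
contact_force: [-0.3, -0.3, -0.5]
opening: -0.003
```

```bash
python3 - <<'E'
from h import *
st()
C=cap("33");P=[J([-45,-25,78]),J([-37,-60,42])]
zoom(C["scene"],(190,170,290,270),6,"pics/d33.png",P);zoom(C["top"],(185,125,275,225),6,"pics/t33.png",P)
E
```

```text
t 41.05 p [0.5028 0.1636 0.2364] jig [-109.5183  169.6107  236.4195] F [-0.2862 -0.2871 -0.5443] op -0.0030627993227950482 q [ 0.3735  0.5105 -1.1248  1.7326  0.4835  1.2205  1.8803]
[[-0.3744 -0.9272 -0.0081]
 [-0.9272  0.3745 -0.0008]
 [ 0.0037  0.0072 -1.    ]]
```

View pics/d33.png

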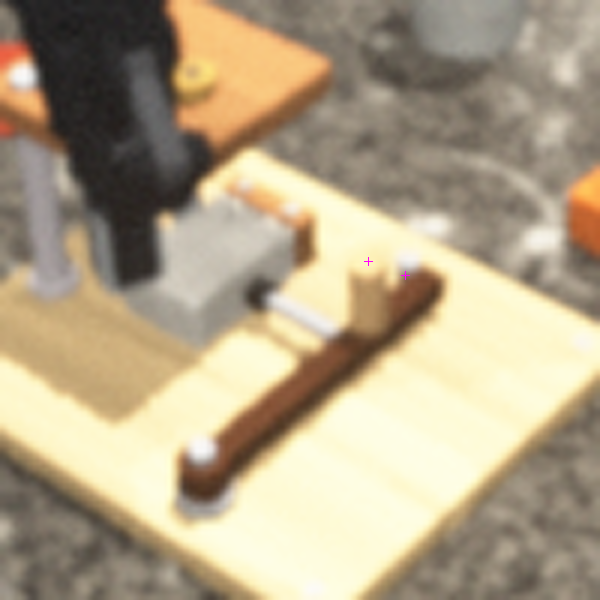

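View pics/t33.png

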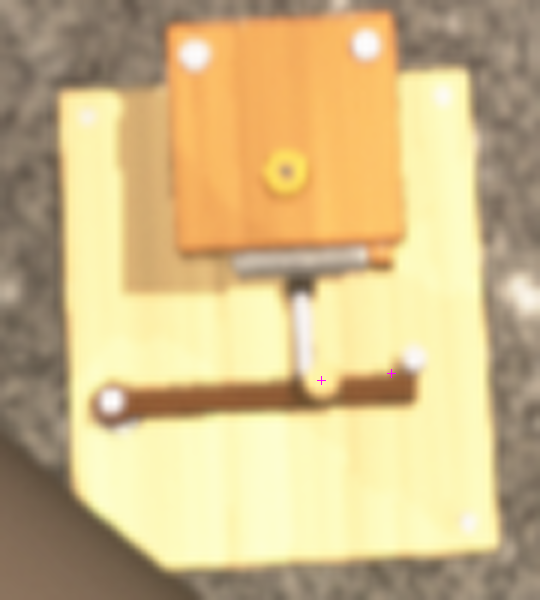

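```bash
python3 - <<'E'
from rig import robot
print(robot.close_job())
E
```

```text
the job is handed in; nothing more can be done
None
```

I loaded the smaller mould piece in the jig, shut the gate and handed the job in at about 41 s of the 72 s allowed. No verdict was reported.

**What I did**
1. I gripped the piece across its 52 mm and set it down same side up on the front of the board.
2. I pushed it to the dowels with two open fingers, tool leaning back under the guide.
3. I pushed its left end to the end stop, then pushed it to the dowels again to square it.
4. I let go and swung the gate shut by the knob.

**Last checks**
- **Piece, dowels:** both pushes stopped at the same place, with about 10–14 N.
- **Piece, end stop:** that push stopped hard at about 8 N. Both views show no gap at the stop, and the front edge parallel to the guide.
- **Gate:** it stopped hard at about 16 N. With the arm clear, the last pictures show the bar parallel to the jig, its end at the catch post and the rod tip just short of the piece.
- **Arm:** it stood clear of everything, and the force readings were near zero.
- **Other things:** I did not plan any contact with the larger piece, the beaker or the pot. I did not re-measure where they stand at the end.

**What went wrong on the way**
- The first pinch drifted about 5 mm off the knob and built up 22 N, so I released it and guided the knob loosely instead.
- Letting go after the first closing left the gate about 0.07–0.08 rad open, so I pushed it shut again with closed fingers.
- A finger pressed lightly on the gate pivot once, at about 9 N.
- Position checks from the images are good to about 2–3 mm, so the 2 mm location tolerance rests on the contact forces rather than on direct measurement.

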